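# Slide the tub into its shelf bay and stack its keyed tray and lid on it

### The job

Put the storage set away in its wooden bay: push the closed tub along the shelf, without lifting it, in through the bay's open mouth until it is home against the back wall; then set the divided tray squarely on the tub with the tray's notch over the tub's stud, and last the lid on the tray with its notch over the tray's stud. Keep hold of the tray and the lid until they are down on their seats (no dropping), and leave the two tins and the jar where they stand.

Things in the scene. Friction and masses are not known exactly. Their poses are not given: they have to be found in the camera images.
- bay: Fixed wooden bay: three upright walls 90 mm high, 8 mm thick, round a pocket open above and at its mouth (-x end), no floor: the tub stands on the shelf. Origin on the shelf where the homed tub's centre goes; x from mouth into the bay, z up. Side walls' inner faces y = +-53 mm, from x = -35 mm to the back wall, whose inner face is x = +71 mm. Homed, the tub sticks out of the mouth by 35 mm.
- bay_mouth (a point): Centre of the bay's mouth at shelf height: bay x = -35 mm, y = 0. In front of it two flared steel lead-ins 45 mm high reach out to bay x = -58 mm, y = +-70 mm.
- tub: Closed grey plastic tub, 140 (x) x 100 (y) x 45 mm high, flat top, black clip strips on its long sides, about 0.6 kg (+-30 %); slides on the shelf. Too wide for most grippers and its stud is tapered: it is pushed on its walls. Origin at the centre of its underside, z up. Its stud end (+x) roughly faces the bay and goes in first.
- tub_stud (a point): Foot of the tub's stud (a tapered round stud 20 mm across at the foot, 12 mm at the top, 9 mm high) on the tub's top: 57 mm towards +x from the tub's centre, 45 mm up.
- tray: Open grey plastic tray, 138 (x) x 98 (y) x 36 mm high, walls and floor 4 mm, about 0.18 kg. Origin at the centre of its underside, z up. At the +x end a full-height notch 24 mm wide, from x = 45 mm to the end, open through the floor and the end wall; at the -x end a stud. Seated on the tub's top (origin 45 mm over the shelf), x axis the same way as the tub's and the bay's.
- tray_grip (a point): Middle of the top edge of the tray's divider (x = 0, y = 0, 36 mm up): an upright wall 8 mm thick in x across the whole width, rim-high. Grip it from above, jaws closing along the tray's x, one finger in each compartment (clear for 38 mm on each side).
- tray_notch (a point): Point in the tray's notch that comes over the foot of the tub's stud: x = +57 mm, y = 0, at the underside.
- tray_stud (a point): Foot of the tray's stud (same size as the tub's): x = -57 mm, y = 0, 36 mm over the tray's underside.
- lid: Flat grey plastic lid, 138 (x) x 98 (y) x 10 mm thick, about 0.15 kg, black bar grip at its centre: 12 mm thick in x, 60 mm long in y, from 10 to 40 mm above the underside; jaws close along x. Origin at the centre of its underside, z up. At the -x end a through notch 24 mm wide, from x = -45 mm to the end. Seated on the tray's rim (origin 81 mm over the shelf), x the same way as the tray's.
- lid_notch (a point): Point in the lid's notch that comes over the foot of the tray's stud: x = -57 mm, y = 0, at the underside.
- tin_near: Bystander: standing food tin, 74 mm across, 110 mm high, on the robot's side; origin at the centre of its underside.
- tin_far: Bystander: the same kind of tin, on the far side.
- jar: Bystander: standing closed jar, 72 mm across, 120 mm high; origin at the centre of its underside.
Mind the look-alikes: they are no part of the job. What is shaped like the lid but blue or orange is not meant.

How it is judged (in metres and radians):
On the way, in this order (a step that is already met when the one before it is completed fails the run):
1. the tub is home in the bay, square, on the shelf (the tray and lid not yet on it) (x of tub in the frame of bay between -0.006 and 0.006 m and y of tub in the frame of bay between -0.005 and 0.005 m and angle between the x axis of tub and the x axis of bay, either way round below 0.07 rad and height (world z) of tub below 0.006 m and angle between tub's own z axis and vertical below 0.04 rad), for 0.2 s.
2. the tray, still touched by the gripper, is on the tub with its notch over the stud (to 6 mm above its seat) (all of step 1 and horizontal distance between tray_notch and tub_stud below 0.007 m and angle between the x axis of tray and the x axis of bay, either way round below 0.07 rad and height (world z) of tray between 0.04 and 0.051 m and contact force between the fingers and tray above 0.3 N).
3. the lid, still touched by the gripper, is on the seated tray with its notch over the stud (to 6 mm above its seat) (all of step 1 and horizontal distance between tray_notch and tub_stud below 0.007 m and angle between the x axis of each of tray, lid and the x axis of bay, either way round below 0.07 rad and height (world z) of tray between 0.04 and 0.05 m and angle between tray's own z axis and vertical below 0.04 rad and horizontal distance between lid_notch and tray_stud below 0.007 m and height (world z) of lid between 0.076 and 0.087 m and contact force between the fingers and lid above 0.3 N).
At the end, for the whole second after the job is handed in: Tub home in the bay (6 mm along, 5 mm across, 0.07 rad); tray flat on it, lid flat on tray (5 mm in height, 0.04 rad level), each notch within 7 mm over its stud, 0.07 rad in line with the bay; all at rest; tins and jar upright, moved under 20 mm (all of step 1 and horizontal distance between tray_notch and tub_stud below 0.007 m and angle between the x axis of each of tray, lid and the x axis of bay, either way round below 0.07 rad and height (world z) of tray between 0.04 and 0.05 m and angle between each of tray, lid's own z axis and vertical below 0.04 rad and horizontal distance between lid_notch and tray_stud below 0.007 m and height (world z) of lid between 0.076 and 0.086 m and linear speed of each of tub, tray, lid below 0.02 m/s and distance of each of tin_near, tin_far, jar from where it was at the start of the episode below 0.02 m and angle between each of tin_near, tin_far, jar's own z axis and vertical below 0.2 rad); the robot touches nothing.
It fails at once if the tub is lifted or tipped (more than 12 mm or 0.2 rad) (height (world z) of tub above 0.012 m or angle between tub's own z axis and vertical above 0.2 rad).
It fails at once if a tin or the jar is shifted by more than 20 mm or tipped (distance of any of tin_near, tin_far, jar from where it was at the start of the episode above 0.02 m or angle between any of tin_near, tin_far, jar's own z axis and vertical above 0.2 rad).
It also fails if it takes over 72 s, if anything falls off the work surface, if the arm or the gripper's body presses on something with over 40 N, if the wrist force passes 120 N, or if a joint passes its speed limit or range.

### The arm

A 6-joint arm with a two-finger parallel gripper is mounted at the origin on the work surface. World frame = base frame: x ahead of the robot, y to its left, z up, the work surface at z = 0. Lengths are in mm, angles in rad, forces in N, time in s.
With the tool pointing down it reaches from about 350 to 775 mm from the base axis. Payload 7.3 kg.
Tool frame: the origin (TCP) lies at the very end of the fingers, on their centre line; the grasp point (between the pads) lies 19 mm behind it; z points along the fingers, x is the direction in which the jaws open and shut, and the axes are right-handed (so a half turn about z gives the same grasp; the last joint's range is limited). The gripper opens to 92 mm and grips with 3 to 60 N. Pads are 19 mm wide; open, the fingers measure 130 mm over their backs; the gripper's body (75 mm by 190 mm) begins 47 mm behind the grasp point.
Start: joints at [-1.37, 0.342, 1.524, -0, 1.275, -0.146], TCP at [178.465, -493.756, 226.741] pointing down, gripper open.
Joint ranges: [-2.53, 2.53], [-0.77, 2.02], [0.04, 2.7], [-1, 4.14], [0.28, 2.66], [-3.11, 3.11]. Speed limits (rad/s): [2.57, 2.57, 3.14, 3.14, 3.14, 3.14].

### API

Orientations are given as [roll, pitch, yaw] about the fixed x, y, z axes, in that order (R = Rz(yaw) Ry(pitch) Rx(roll)).
In Python, from plant import bot, capture, camera_params gives the robot as it stands.
- The arm moves only by the shell command python3 -m jog 'ROWS' [OPENING]. ROWS is a JSON object of lists of equal length, an entry for each row: "xyz": the shift along the world's x, y, z as a fraction of full scale, a list of three; "angular": the turn, a rotation vector about the world's x, y, z as a fraction of full scale, a list of three. In form: {"xyz": [[x, y, z], ...], "angular": [[wx, wy, wz], ...]}. A call has 1 to 10 rows; each row shifts and turns the pose as measured when the row begins; what a row does not reach is not made up. Full scale, the value 1, is 2 cm for a shift and 6 degrees for a turn. A row lasts 1/10 s, in which the tool goes at most 50 mm and 8.59 degrees, less where a joint would pass 70% of its speed; a pose out of reach is approached as far as the arm can. A call with a number of a shift or a turn outside -1 to 1 is refused whole. A call with a gripper value outside its range is refused whole. OPENING is the closure, from -1 (fully open) to 1 (shut), set as the call begins (- or left out, the last holds). The fingers move at their own pace and stop on an object; the grip force is fixed at half the most. Time passes only in rows, so rows that do not move let the fingers close. It gives the time, the measured TCP pose, the force and the opening at its end, in the units of the state.
- bot.get_obs(): the state, without advancing time (a new reading comes with each control period).
- capture(name): name is "scene" or "top" or "wrist"; returns the picture (400x640x3 uint8, red, green, blue); there is no depth.
- camera_params(name): a dict with "fx", "fy", "cx", "cy" (pixels), "k1" (the pictures are not rectified: a ray, as slopes to the right and down, at radius r is drawn at 1 + k1 r^2 times it, then the intrinsics apply), "rvec" (rotation vector, rad) and "tvec" (3), from world to camera coordinates, as OpenCV has them. Camera axes: x right, y down, z forward; pixel columns grow to the right and rows downward; lengths in mm; the calibration is good to about 2 mm. A picture is of the moment at which its call begins: read the wrist's pose just before it. camera_params takes no time and is no camera call; for the wrist camera it gives the pose at the moment of the call.
- bot.close_job(): hands the job in, once; it reports no verdict.
The state is a dict: "time": time; "joint_positions": joint angles; "dq": joint speeds; "tau": joint torques, N m; "tool_pos": TCP position; "tcp_rot": TCP orientation; "contact_force": force on the tool from outside, world axes, zero at the start; "moment": the same for the moment, N m; "grip_width": finger opening in mm.
Only numpy, scipy, OpenCV 4.12 (cv2) and the standard library are available. Lean on these libraries where they do the work, as an engineer would, in place of code of your own. Each camera call takes 0.05 s, during which the arm holds its last target.

## Working session

There is one attempt and no reset: what is moved stays moved. The work goes in short steps, Python scripts to look and compute and a shell command to move; the robot and the scene stay as the last step left them, time stands still between calls to the robot, and variables do not carry over. Pictures are saved under pics/ and viewed, and the job is handed in when it is done.

```bash
ls; mkdir -p pics; python3 - <<'E'
from plant import bot, capture, camera_params
import cv2
for n in ["scene","top","wrist"]:
    p=camera_params(n); print(n,{k:(v if not hasattr(v,'tolist') else v.tolist()) for k,v in p.items()})
    cv2.imwrite(f"pics/{n}0.png",cv2.cvtColor(capture(n),cv2.COLOR_RGB2BGR))
print(bot.get_obs())
E
```

```text
pics
scene {'fx': 418.40027370645316, 'fy': 418.40027370645316, 'cx': 317.7974288185693, 'cy': 202.52493439041285, 'k1': -0.009094788997872754, 'rvec': [2.0518818214784904, 1.1501208355188357, -0.5350905967948338], 'tvec': [-424.7861212696279, -201.6154603568489, 1639.0323198751366]}
top {'fx': 382.68133407180267, 'fy': 382.68133407180267, 'cx': 322.02743759702344, 'cy': 188.7778066882311, 'k1': -0.023495470544339613, 'rvec': [2.1895662812866665, -2.128088567586266, 0.1720197458234219], 'tvec': [142.89530709326414, 560.1191608222235, 1151.1811061347705]}
wrist {'fx': 343.5624144611192, 'fy': 343.5624144611192, 'cx': 316.2789633644981, 'cy': 202.13753086988828, 'k1': -0.019708692896994867, 'rvec': [-2.3601800605658068, 1.6581339492683942, 0.2529540834128114], 'tvec': [-524.9867803807089, -36.922417842116644, 390.94575074981975]}
{'time': 0.15, 'joint_positions': array([-1.36995487e+00,  3.42572053e-01,  1.52474360e+00,  3.46424540e-05,
        1.27539865e+00, -1.46002511e-01]), 'dq': array([ 0.0016732 , -0.00207283, -0.0050124 , -0.00023316,  0.00042558,
       -0.00084828]), 'tau': array([ 2.68077029e-04, -4.31471515e+01, -2.44353944e+01,  7.16558355e-02,
        5.36840816e-02, -8.85311374e-05]), 'tool_pos': array([ 178.43756898, -493.44987667,  226.21859455]), 'tcp_rot': array([-3.14139669e+00,  1.10488964e-03, -1.22396235e+00]), 'contact_force': array([ 0.33516164, -0.92857687,  0.00146412]), 'moment': array([-0.01606148,  0.0424358 , -0.00807348]), 'grip_width': 91.39582342404296}
```

View pics/scene0.png

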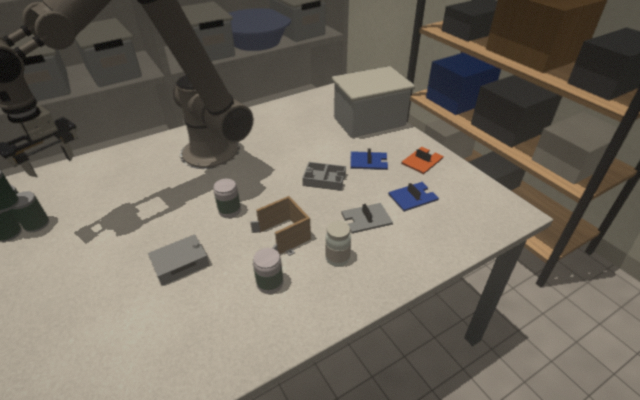

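View pics/top0.png

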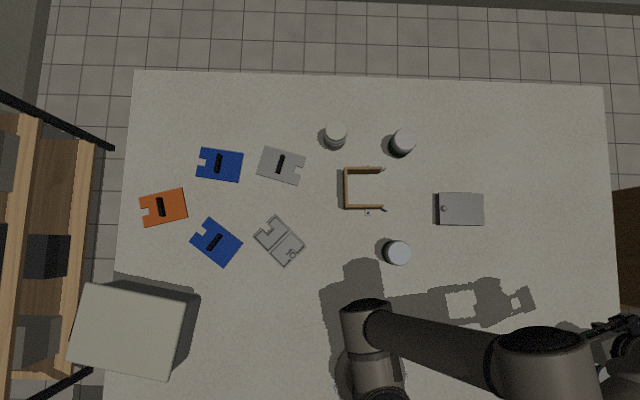

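View pics/wrist0.png

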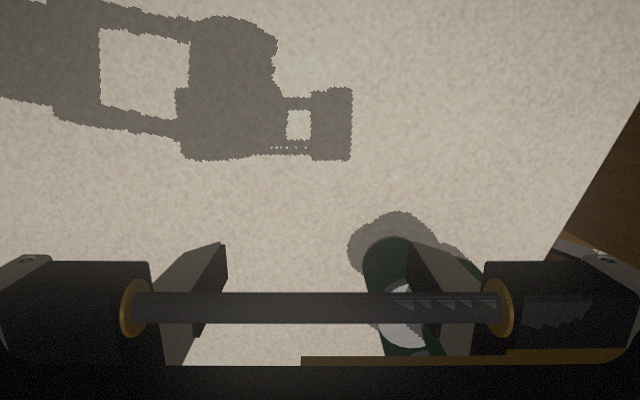

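The top view shows the bay (345–385, 165–210) with its mouth to the right. The tub is at (460, 208) with its stud on the left, the tray is near (280, 240), and the grey lid is near (281, 165). Next I'll zoom in for pose fits.

```bash
cat > h.py <<'E'
import numpy as np, cv2
from scipy.spatial.transform import Rotation as R
from plant import bot, capture, camera_params
def cam(n):
    p=camera_params(n); return p
def proj(P,p):
    P=np.atleast_2d(np.asarray(P,float)); K=np.array([[p['fx'],0,p['cx']],[0,p['fy'],p['cy']],[0,0,1]])
    uv,_=cv2.projectPoints(P,np.array(p['rvec'],float),np.array(p['tvec'],float),K,np.array([p['k1'],0,0,0.]))
    return uv[:,0]
def unproj(uv,z,p):
    uv=np.atleast_2d(np.asarray(uv,float)); K=np.array([[p['fx'],0,p['cx']],[0,p['fy'],p['cy']],[0,0,1]])
    n=cv2.undistortPoints(uv[:,None],K,np.array([p['k1'],0,0,0.]))[:,0]
    Rm=R.from_rotvec(p['rvec']).as_matrix(); c=-Rm.T@np.array(p['tvec'])
    d=np.c_[n,np.ones(len(n))]@Rm
    return c+d*((z-c[2])/d[:,2])[:,None]
def snap(n,f,crop=None,scale=1,draw=None):
    p=cam(n); im=cv2.cvtColor(capture(n),cv2.COLOR_RGB2BGR); raw=im.copy()
    np.save('pics/'+f+'.npy',raw)
    if crop:
        x0,y0,x1,y1=crop; im=cv2.resize(im[y0:y1,x0:x1],None,fx=scale,fy=scale,interpolation=cv2.INTER_CUBIC)
    cv2.imwrite(f'pics/{f}.png',im); return p
E
python3 - <<'E'
from h import *
im=cv2.imread('pics/top0.png')
def c(x0,y0,x1,y1,s,f): cv2.imwrite(f'pics/{f}.png',cv2.resize(im[y0:y1,x0:x1],None,fx=s,fy=s,interpolation=cv2.INTER_CUBIC))
c(320,110,500,280,4,'t0a'); c(240,130,320,280,4,'t0b')
p=cam('top'); print(p['rvec'])
print(unproj([[460,208],[345,188],[281,165],[280,240],[397,253],[403,142],[336,135]],0,p).round())
E
```

```text
[ 2.18956628 -2.12808857  0.17201975]
[[ 512. -287.    0.]
 [ 566.   84.    0.]
 [ 634.  292.    0.]
 [ 395.  286.    0.]
 [ 364.  -83.    0.]
 [ 724. -103.    0.]
 [ 740.  117.    0.]]
```

View pics/t0a.png

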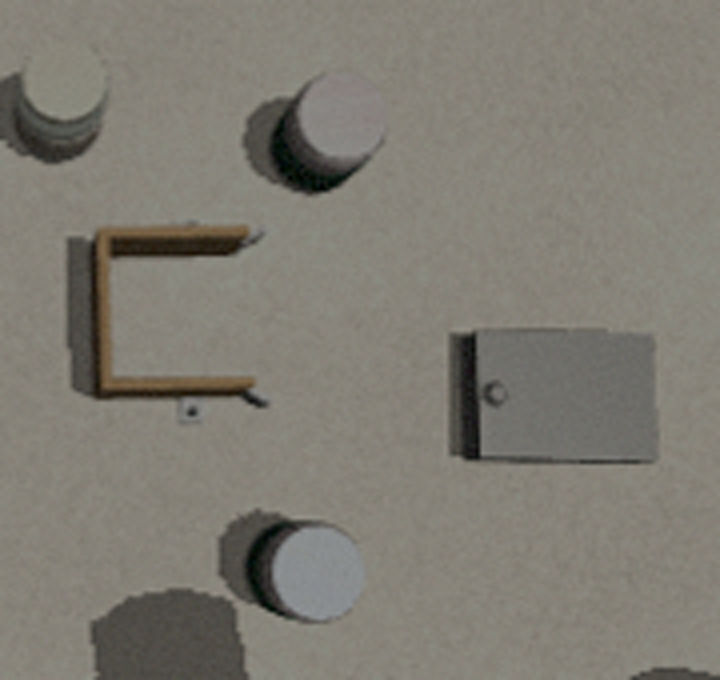

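View pics/t0b.png

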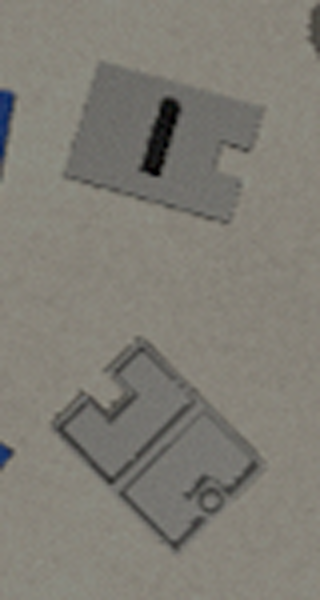

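```bash
cat >> h.py <<'E'
from scipy.optimize import least_squares
def fit(model,uv,p,x0):
    model=np.array(model,float); uv=np.array(uv,float)
    def f(x):
        c,s=np.cos(x[2]),np.sin(x[2])
        W=np.c_[x[0]+c*model[:,0]-s*model[:,1],x[1]+s*model[:,0]+c*model[:,1],model[:,2]]
        return (proj(W,p)-uv).ravel()
    r=least_squares(f,x0,x_scale=[10,10,.1]); return r.x, r.fun.reshape(-1,2)
E
python3 - <<'E'
from h import *
p=cam('top')
A=lambda l:(np.array(l)+.5)/4-.5+[320,110]
B=lambda l:(np.array(l)+.5)/4-.5+[240,130]
P=np.pi/2
def go(n,m,uv,x0):
    x,r=fit(m,uv,p,x0); print(n,x.round(3),'res',r.round(1).tolist())
go('bay',[[79,61,90],[79,-61,90],[71,53,90],[71,-53,90],[-35,61,90],[-35,-61,90]],A([[97,228],[97,398],[110,240],[110,379],[250,228],[255,393]]),[566,20,P])
# top img: left = +y world ; bay +x->left; bay +y -> -x world -> down in image
go('bay2',[[79,-61,90],[79,61,90],[71,-53,90],[71,53,90],[-35,-61,90],[-35,61,90]],A([[97,228],[97,398],[110,240],[110,379],[250,228],[255,393]]),[566,20,P])
go('tub',[[70,-50,45],[-70,-50,45],[-70,50,45],[70,50,45],[57,0,54]],A([[477,328],[656,335],[657,460],[479,460],[495,394]]),[512,-287,P])
go('tray',[[69,-49,36],[-69,-49,36],[-69,49,36],[69,49,36],[-57,0,45]],B([[140,337],[268,464],[178,553],[52,423],[210,500]]),[395,286,P+.7])
go('lid',[[69,49,10],[69,-49,10],[-69,-49,10],[-69,49,10]],B([[64,178],[100,60],[267,107],[230,223]]),[634,292,P-.3])
for n,uv,z in [('jar',[63,82],120),('far',[343,115],110),('near',[318,573],110)]:
    print(n,unproj(A([uv]),z,p).round())
E
```

```text
bay [553.986  91.053  -1.494] res [[26.4, -0.3], [29.1, -2.3], [20.6, -0.6], [23.0, -0.2], [-49.8, 1.4], [-48.8, 0.8]]
bay2 [557.404  14.783   1.601] res [[0.2, 0.4], [0.6, -1.4], [-0.4, 0.1], [0.1, 0.6], [-0.2, 0.5], [-0.4, -0.2]]
tub [ 505.886 -274.133    1.575] res [[-0.2, 0.3], [-0.6, -0.3], [0.2, 0.6], [-0.1, -0.4], [0.7, -0.3]]
tray [392.582 284.22    0.811] res [[0.6, -0.6], [0.2, -0.2], [-0.4, 0.7], [-0.6, 0.6], [0.2, -0.4]]
lid [632.299 291.741   1.324] res [[0.1, -0.4], [0.1, 0.3], [-0.5, 0.1], [0.3, 0.1]]
jar [[720. 126. 120.]]
far [[705. -85. 110.]]
near [[367. -66. 110.]]
```

```bash
python3 -m jog '{"xyz":[[0.9,0.8,0],[0.9,0.8,0],[0.9,0.8,0],[0.9,0.8,0],[0.9,0.8,0],[0.9,0.8,0],[0.9,0.8,0],[0.9,0.8,0],[0.9,0.8,0],[0.9,0.8,0]],"angular":[[0,0,-0.83],[0,0,-0.83],[0,0,-0.83],[0,0,-0.83],[0,0,0],[0,0,0],[0,0,0],[0,0,0],[0,0,0],[0,0,0]]}' -0.3; python3 - <<'E'
from h import *
o=bot.get_obs(); print(o['tool_pos'],o['tcp_rot'],o['time'])
p=cam('wrist'); Rm=R.from_rotvec(p['rvec']).as_matrix(); c=-Rm.T@np.array(p['tvec'])
Rt=R.from_euler('xyz',o['tcp_rot']).as_matrix(); print('cam in tool',Rt.T@(c-o['tool_pos']), (Rm@Rt).round(3))
snap('wrist','w1')
E
```

```text
time: 1.15
tool_pos: [361.4, -327.4, 223.2]
tcp_rot: [3.139, 0.006, -1.593]
contact_force: [1.2, -0.7, 0.8]
grip_width: 59.9
[ 361.42581288 -327.35332867  223.21116883] [ 3.13872558  0.00636996 -1.59257963] 1.15
cam in tool [   0.59570372  -80.55621218 -157.72867183] [[ 1.     0.001 -0.001]
 [-0.001  0.955 -0.297]
 [ 0.     0.297  0.955]]
```

View pics/w1.png

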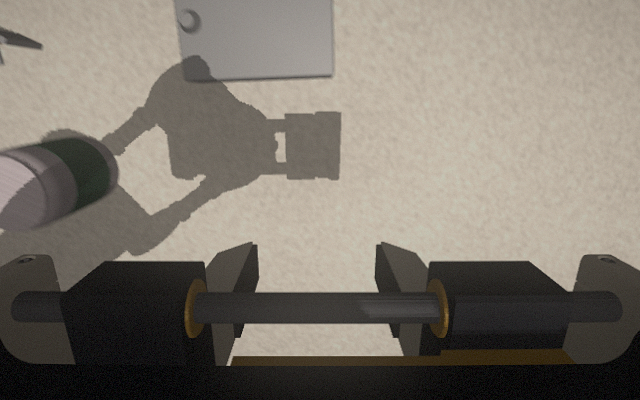

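```bash
python3 -m jog '{"xyz":[[0.7,0.6,-0.9],[0.7,0.6,-0.9],[0.7,0.6,-0.9],[0.7,0.6,-1],[0.3,0.2,-1],[0,0,-1],[0,0,-1],[0,0,-1],[0,0,-1],[0,0,-0.9]],"angular":[[0,0,0.2],[0,0,0],[0,0,0],[0,0,0],[0,0,0],[0,0,0],[0,0,0],[0,0,0],[0,0,0],[0,0,0]]}'
```

```text
time: 2.2
tool_pos: [429.1, -270.1, 25.2]
tcp_rot: [-3.14, 0.005, -1.565]
contact_force: [-0.3, 0.2, -0.3]
grip_width: 59.5
```

```bash
python3 -m jog '{"xyz":[[0.5,0,0],[0.4,0,0],[0.4,0,0],[0.4,0,0],[0.4,0,0],[0.4,0,0],[0.3,0,0]],"angular":[[0,0,0],[0,0,0],[0,0,0],[0,0,0],[0,0,0],[0,0,0],[0,0,0]]}'; python3 - <<'E'
from h import *
snap('top','t2',(320,110,500,280),4)
snap('wrist','w2')
E
```

```text
time: 2.9
tool_pos: [487.5, -269.1, 25.0]
tcp_rot: [3.137, 0.008, -1.565]
contact_force: [-2.5, -0.2, -1.6]
grip_width: 59.7
```

View pics/t2.png

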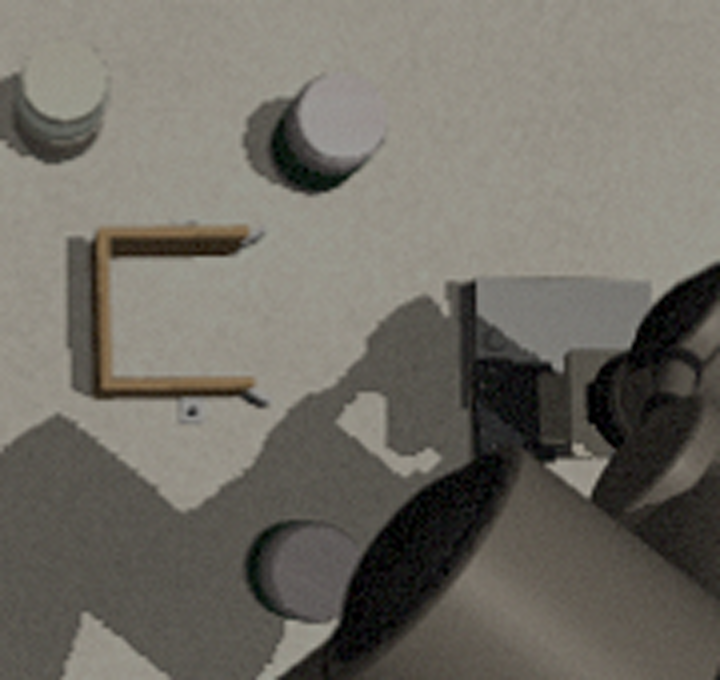

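View pics/w2.png

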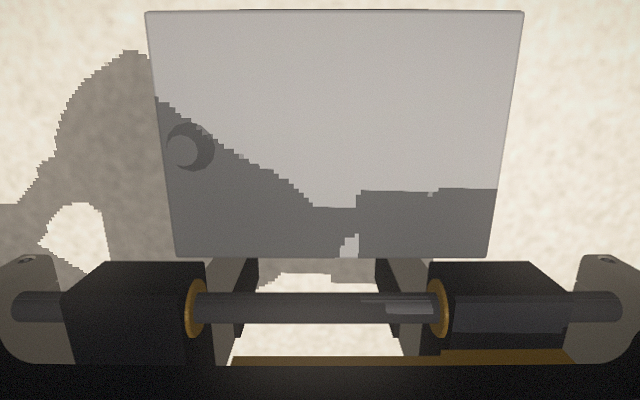

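```bash
python3 - <<'E'
from h import *
p=cam('wrist')
x,r=fit([[70,-50,45],[-70,-50,45],[-70,50,45],[70,50,45]],[[145,11.5],[524,11.5],[488,257],[176,257]],p,[540,-270,1.57]); print(x,r.round(1).tolist())
E
python3 -m jog '{"xyz":[[-0.5,0,0.5],[0,0,1],[0,0,1],[0.5,0.9,1],[0.5,1,1],[0.5,1,1],[0.5,1,1],[0.5,1,1],[0.5,1,1],[0.3,1,1]],"angular":[[0,0,0],[0,0,0],[0,0,0.5],[0,0,1],[0,0,1],[0,0,1],[0,0,1],[0,0,1],[0,0,1],[0,0,1]]}'
```

```text
[ 548.71222885 -276.29825218    1.57803134] [[-4.1, -1.1], [4.7, -2.0], [0.7, 3.7], [-1.4, 3.3]]
time: 4.0
tool_pos: [539.4, -130.0, 229.4]
tcp_rot: [-3.14, -0.0, -0.757]
contact_force: [-0.3, -0.8, -0.3]
grip_width: 59.9
```

```bash
python3 -m jog '{"xyz":[[0,1,1],[0,1,1],[0,1,1],[0,1,0],[0,1,0],[0,1,0],[0,0,0],[0,0,0]],"angular":[[0,0,1],[0,0,1],[0,0,1],[0,0,1],[0,0,1],[0,0,1],[0,0,1],[0,0,0.3]]}'; python3 - <<'E'
from h import *
snap('wrist','w3')
snap('top','t3',(320,110,500,280),4)
E
```

```text
time: 4.8
tool_pos: [535.7, -4.5, 304.7]
tcp_rot: [-3.137, -0.021, 0.044]
contact_force: [-0.2, -0.0, -0.3]
grip_width: 59.9
```

View pics/w3.png

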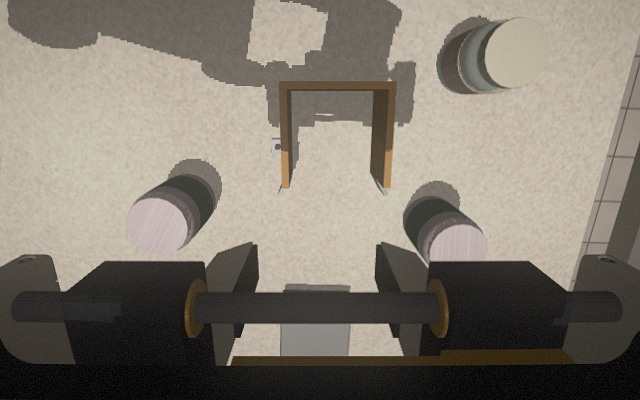

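The wrist view shows the bay walls at (280–395, 82–188), with the tub below at (281–349, 285–355). I'll zoom in on the bay.

```bash
python3 - <<'E'
from h import *
im=np.load('pics/w3.npy')
cv2.imwrite('pics/w3a.png',cv2.resize(im[70:210,255:425],None,fx=4,fy=4,interpolation=cv2.INTER_CUBIC))
E
```

```text
(no output)
```

View pics/w3a.png

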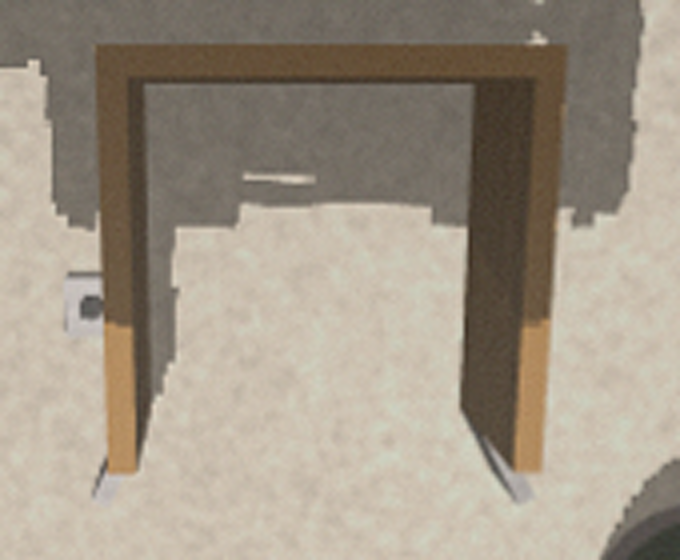

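View pics/t3.png

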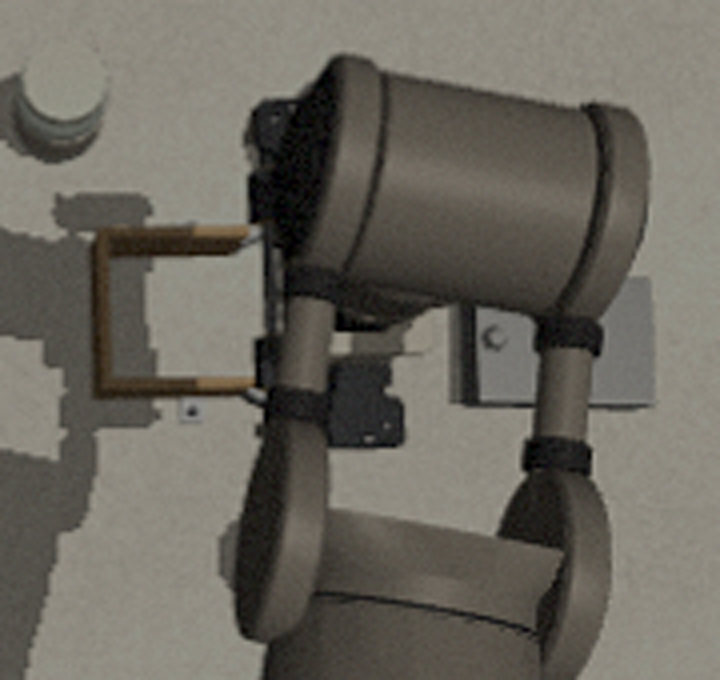

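```bash
python3 - <<'E'
from h import *
p=cam('wrist')
A=lambda l:(np.array(l)+.5)/4-.5+[255,70]
m=[[79,61,90],[79,-61,90],[71,53,90],[71,-53,90],[-35,61,90],[-35,53,90],[-35,-53,90],[-35,-61,90]]
u=A([[96,45],[567,45],[127,78],[536,78],[109,472],[138,472],[515,471],[543,471]])
x,r=fit(m,u,p,[557,15,1.57]); print(x,r.round(1).tolist())
pt=cam('top')
At=lambda l:(np.array(l)+.5)/4-.5+[320,110]
ut=At([[97,228],[110,240],[110,378],[250,228],[248,238],[255,378],[255,390]])
mt=[[79,-61,90],[71,-53,90],[71,53,90],[-35,-61,90],[-35,-53,90],[-35,53,90],[-35,61,90]]
x,r=fit(mt,ut,pt,[557,15,1.57]); print(x,r.round(1).tolist())
x,r=fit([[70,-50,45],[-70,-50,45],[-70,50,45],[70,50,45],[57,0,54]],At([[477,275],[653,278],[656,405],[477,403],[495,337]]),pt,[548,-275,1.57]); print('tub',x,r.round(1).tolist())
im=np.load('pics/w3.npy'); cv2.imwrite('pics/w3b.png',cv2.resize(im[270:370,260:370],None,fx=5,fy=5,interpolation=cv2.INTER_CUBIC))
E
```

```text
[561.83362834  12.8262309    1.61205073] [[-0.2, -0.3], [0.5, -0.3], [0.1, -0.4], [0.1, -0.4], [-0.1, 0.7], [-0.2, 0.6], [-0.2, 0.2], [-0.1, 0.1]]
[559.17917015  14.44936559   1.60677623] [[0.2, 0.0], [-0.3, -0.4], [0.3, 0.4], [-0.2, -0.1], [0.4, -0.0], [-0.2, 0.2], [-0.2, -0.1]]
tub [ 549.40385128 -274.14148566    1.5773511 ] [[-0.5, -0.2], [-0.4, 0.2], [0.1, 0.2], [0.2, -0.2], [0.5, -0.0]]
```

View pics/w3b.png

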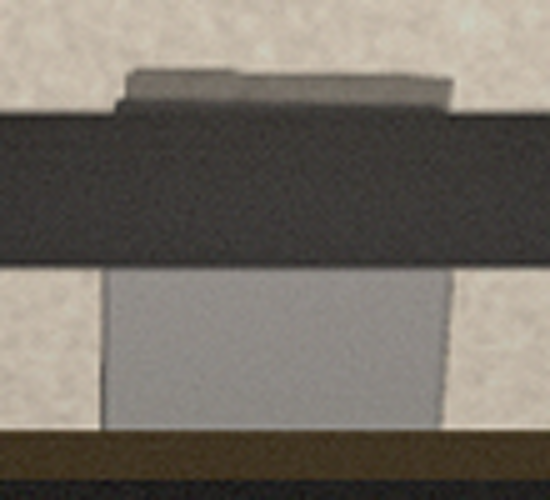

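```bash
python3 -m jog '{"xyz":[[-0.35,-1,-0.3],[-0.35,-1,-0.3],[-0.35,-1,-0.3],[-0.35,-1,-0.3],[-0.35,-1,-0.3],[-0.35,-1,-0.3],[-0.35,-1,-0.3],[-0.35,-1,-0.5],[-0.35,-1,-0.5],[-0.35,-1,-0.5]],"angular":[[0,0,-1],[0,0,-1],[0,0,-1],[0,0,-1],[0,0,-1],[0,0,-1],[0,0,-1],[0,0,-1],[0,0,-1],[0,0,-1]]}'
python3 -m jog '{"xyz":[[-0.2,-1,-1],[-0.2,-1,-1],[0,-1,-1],[0,-1,-1],[0,0,-1],[0,0,-0.5]],"angular":[[0,0,-1],[0,0,-1],[0,0,-1],[0,0,-1],[0,0,-1],[0,0,0]]}'
```

```text
time: 5.9
tool_pos: [459.4, -213.2, 236.8]
tcp_rot: [-3.133, -0.034, -1.063]
contact_force: [0.7, 0.1, 1.0]
grip_width: 59.8
time: 6.5
tool_pos: [447.1, -301.3, 126.5]
tcp_rot: [-3.128, -0.041, -1.626]
contact_force: [-0.9, 1.2, 0.7]
grip_width: 59.5
```

```bash
cat >> h.py <<'E'
def rot_to(yaw,o=None):
    o=o or bot.get_obs()
    a=R.from_euler('xyz',o['tcp_rot']); b=R.from_euler('xyz',[np.pi,0,yaw])
    return np.degrees((b*a.inv()).as_rotvec())/6
def need(x,y,z,yaw):
    o=bot.get_obs(); print('t',round(o['time'],2),'pos',o['tool_pos'].round(1),'rot',o['tcp_rot'].round(4)); print('units xyz',((np.array([x,y,z])-o['tool_pos'])/20).round(2),'ang',rot_to(yaw,o).round(2))
E
python3 -c "
from h import *
need(472,-274,25,-1.534)"
```

```text
t 6.5 pos [ 447.1 -301.3  126.5] rot [-3.1283 -0.0407 -1.6263]
units xyz [ 1.24  1.36 -5.08] ang [0.39 0.12 0.88]
```

```bash
python3 -m jog '{"xyz":[[0.4,0.5,-0.9],[0.4,0.5,-0.9],[0.4,0.4,-0.9],[0,0,-0.9],[0,0,-0.9],[0,0,-0.6]],"angular":[[0.39,0.12,0.88],[0,0,0],[0,0,0],[0,0,0],[0,0,0],[0,0,0]]}'
python3 -c "
from h import *
need(508.5,-274,25,-1.534)"
```

```text
time: 7.1
tool_pos: [472.4, -273.7, 25.5]
tcp_rot: [-3.135, -0.004, -1.518]
contact_force: [-0.3, 0.5, -0.1]
grip_width: 59.7
t 7.1 pos [ 472.4 -273.7   25.5] rot [-3.1348 -0.0037 -1.5182]
units xyz [ 1.81 -0.02 -0.02] ang [ 0.03  0.07 -0.15]
```

```bash
python3 -m jog '{"xyz":[[0.4,0,0],[0.35,0,0],[0.35,0,0],[0.35,0,0],[0.3,0,0],[0.1,0,0]],"angular":[[0.03,0.07,-0.15],[0,0,0],[0,0,0],[0,0,0],[0,0,0],[0,0,0]]}'
python3 -c "
from h import *
need(508.5,-274,25,-1.534)
snap('wrist','w4')"
```

```text
time: 7.7
tool_pos: [511.5, -273.7, 26.9]
tcp_rot: [3.139, 0.001, -1.532]
contact_force: [-3.2, -0.7, -1.7]
grip_width: 59.5
t 7.7 pos [ 511.5 -273.7   26.9] rot [ 3.1387e+00  6.0000e-04 -1.5324e+00]
units xyz [-0.15 -0.02 -0.1 ] ang [-0.   -0.03 -0.02]
```

View pics/w4.png

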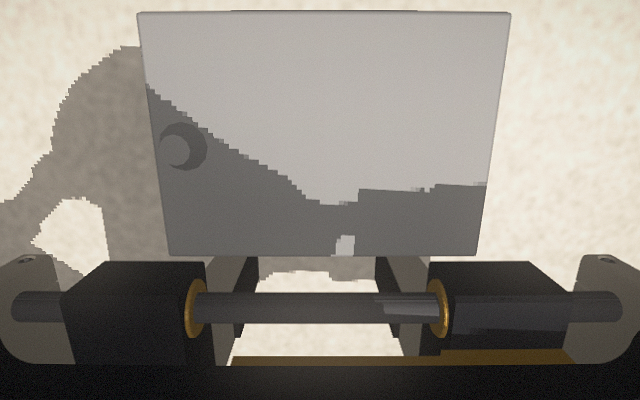

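```bash
python3 -m jog '{"xyz":[[-1,0,0.3],[0,-0.3,1],[0,-0.7,1],[0,-0.8,1],[0.3,-0.8,0],[0.4,-0.8,0],[0.6,-0.8,0],[0.6,-0.8,0],[0.6,-0.8,0],[0.6,0,0]],"angular":[[0,0,0],[0,0,0.8],[0,0,1],[0,0,1],[0,0,1],[0,0,1],[0,0,1],[0,0,1],[0,0,1],[0,0,1]]}'
python3 -c "
from h import *
need(574,-382,25,0.037)"
```

```text
time: 8.75
tool_pos: [559.8, -396.4, 102.3]
tcp_rot: [-3.138, -0.017, -0.574]
contact_force: [0.8, 0.7, -0.0]
grip_width: 59.6
t 8.75 pos [ 559.8 -396.4  102.3] rot [-3.1381 -0.0169 -0.5745]
units xyz [ 0.71  0.72 -3.86] ang [0.01 0.17 5.84]
```

```bash
python3 -m jog '{"xyz":[[0.2,0.2,0],[0.2,0.2,0],[0.2,0.1,-0.3],[0,0.1,-0.9],[0,0.1,-0.9],[0,0,-0.9],[0,0,-0.8]],"angular":[[0,0.1,1],[0,0,1],[0,0,1],[0,0,1],[0,0,1],[0,0,0.7],[0,0,0]]}'
python3 -c "
from h import *
need(574,-382,25,0.037)
snap('wrist','w5')"
```

```text
time: 9.45
tool_pos: [579.8, -385.5, 30.8]
tcp_rot: [3.132, -0.027, 0.052]
contact_force: [0.7, -0.5, 0.3]
grip_width: 59.5
t 9.45 pos [ 579.8 -385.5   30.8] rot [ 3.1316 -0.027   0.0517]
units xyz [-0.29  0.17 -0.29] ang [ 0.08  0.26 -0.14]
```

View pics/w5.png

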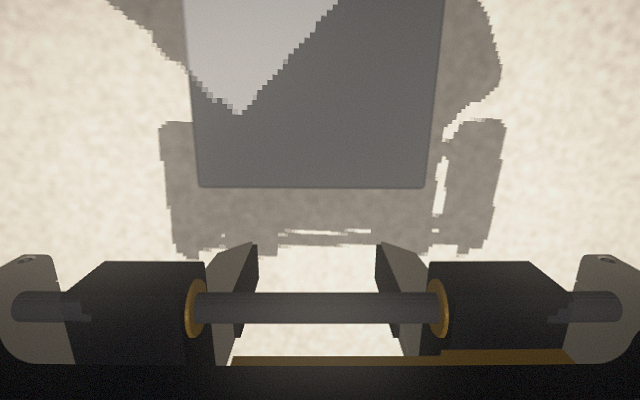

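```bash
python3 - <<'E'
from h import *
p=cam('wrist'); w=unproj([[198,187],[426,187],[184,5],[444,5]],45,p); print(w.round(1), (w[0]+w[1])/2, np.arctan2(*(w[1]-w[0])[[1,0]]), [np.arctan2(*(w[2+i]-w[i])[[1,0]]) for i in (0,1)])
E
```

```text
[[ 526.3 -343.4   45. ]
 [ 622.5 -339.3   45. ]
 [ 524.7 -275.3   45. ]
 [ 619.3 -270.2   45. ]] [ 574.42163217 -341.38066344   45.        ] 0.0426615269294866 [np.float64(1.5939396270400248), np.float64(1.617543897759821)]
```

```bash
python3 -m jog '{"xyz":[[-0.25,0.4,-0.15],[0,0.4,0],[0,0.4,0],[-0.02,0.5,0],[-0.02,0.5,0],[-0.02,0.5,0],[-0.02,0.5,0],[-0.02,0.5,0],[-0.02,0.5,0],[-0.02,0.5,0]],"angular":[[0.08,0.26,-0.14],[0,0,0],[0,0,0],[0,0,0],[0,0,0],[0,0,0],[0,0,0],[0,0,0],[0,0,0],[0,0,0]]}'
python3 -c "
from h import *
need(563+.037*200,-267,27,0.037)"
```

```text
time: 10.5
tool_pos: [572.2, -285.4, 28.7]
tcp_rot: [3.138, -0.001, 0.033]
contact_force: [0.2, -2.4, -2.4]
grip_width: 59.5
t 10.5 pos [ 572.2 -285.4   28.7] rot [ 3.1381e+00 -1.1000e-03  3.2600e-02]
units xyz [-0.09  0.92 -0.08] ang [0.03 0.01 0.04]
```

```bash
python3 -m jog '{"xyz":[[-0.03,0.5,-0.05],[-0.02,0.5,0],[-0.02,0.5,0],[-0.02,0.5,0],[-0.02,0.5,0],[-0.02,0.5,0],[-0.02,0.5,0],[-0.02,0.5,0],[-0.02,0.5,0],[-0.02,0.3,0]],"angular":[[0.03,0,0.05],[0,0,0],[0,0,0],[0,0,0],[0,0,0],[0,0,0],[0,0,0],[0,0,0],[0,0,0],[0,0,0]]}'
python3 -c "
from h import *
need(567,-175,27,0.037)
snap('wrist','w6')"
```

```text
time: 11.5
tool_pos: [568.1, -181.0, 28.6]
tcp_rot: [3.14, -0.003, 0.039]
contact_force: [0.6, -3.3, -0.5]
grip_width: 59.7
t 11.5 pos [ 568.1 -181.    28.6] rot [ 3.1399e+00 -2.9000e-03  3.8800e-02]
units xyz [-0.05  0.3  -0.08] ang [ 0.02  0.03 -0.02]
```

View pics/w6.png

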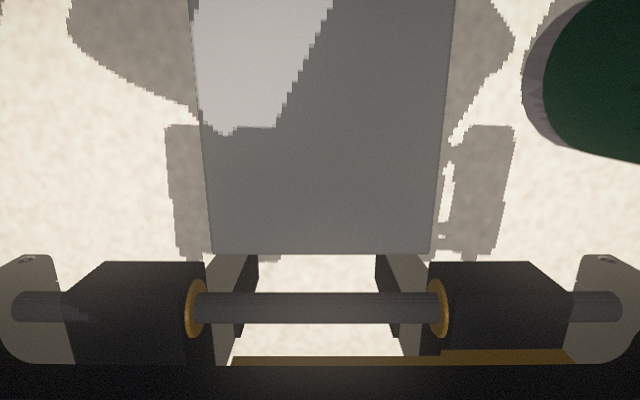

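```bash
python3 -m jog '{"xyz":[[0,-0.3,0],[-0.45,0,-0.05],[0,0.3,0],[-0.01,0.4,0],[-0.02,0.4,0],[-0.02,0.4,0],[-0.02,0.4,0],[-0.02,0.4,0],[-0.02,0.4,0]],"angular":[[0.02,0.03,-0.02],[0,0,0],[0,0,0],[0,0,0],[0,0,0],[0,0,0],[0,0,0],[0,0,0],[0,0,0]]}'
python3 -c "
from h import *
need(554,-68,27,0.037)
snap('wrist','w7')"
```

```text
time: 12.45
tool_pos: [555.2, -129.2, 27.1]
tcp_rot: [-3.14, 0.002, 0.035]
contact_force: [0.2, -2.3, -0.4]
grip_width: 59.7
t 12.45 pos [ 555.2 -129.2   27.1] rot [-3.1401e+00  1.8000e-03  3.5200e-02]
units xyz [-0.06  3.06 -0.  ] ang [-0.01 -0.02  0.02]
```

View pics/w7.png

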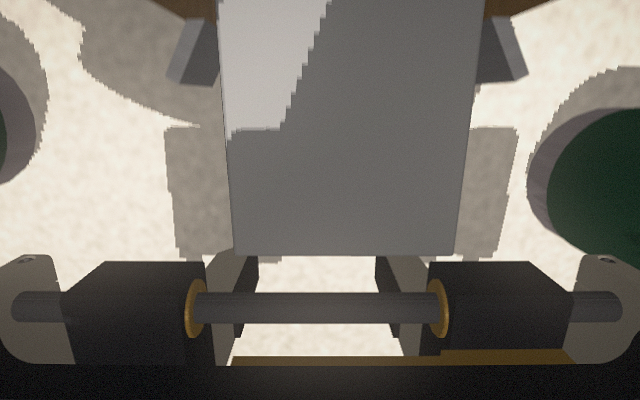

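```bash
python3 -m jog '{"xyz":[[-0.01,0.4,0],[-0.02,0.4,0],[-0.02,0.4,0],[-0.02,0.4,0],[-0.02,0.4,0],[-0.02,0.3,0],[-0.02,0.3,0]],"angular":[[0,0,0],[0,0,0],[0,0,0],[0,0,0],[0,0,0],[0,0,0],[0,0,0]]}'
python3 -c "
from h import *
need(554,-68,27,0.037)"
```

```text
time: 13.2
tool_pos: [552.2, -71.3, 27.1]
tcp_rot: [-3.139, 0.002, 0.036]
contact_force: [-0.5, -2.8, -0.3]
grip_width: 59.5
t 13.2 pos [552.2 -71.3  27.1] rot [-3.1394e+00  2.1000e-03  3.6000e-02]
units xyz [ 0.09  0.16 -0.  ] ang [-0.02 -0.02  0.01]
```

```bash
python3 -m jog '{"xyz":[[0,0.2,0],[0,0.2,0]],"angular":[[0,0,0],[0,0,0]]}'; python3 -m jog '{"xyz":[[0,0.2,0]],"angular":[[0,0,0]]}'; python3 -m jog '{"xyz":[[0,0.2,0]],"angular":[[0,0,0]]}'
```

```text
time: 13.4
tool_pos: [553.0, -66.2, 27.5]
tcp_rot: [3.137, 0.0, 0.04]
contact_force: [-1.6, -36.5, -3.2]
grip_width: 59.5
time: 13.5
tool_pos: [553.1, -66.5, 27.6]
tcp_rot: [3.13, 0.0, 0.042]
contact_force: [-3.5, -25.5, -2.6]
grip_width: 59.9
time: 13.6
tool_pos: [553.1, -66.6, 27.6]
tcp_rot: [3.124, 0.0, 0.042]
contact_force: [-1.9, -22.5, -3.5]
grip_width: 59.6
```

```bash
python3 -m jog '{"xyz":[[0,-0.6,0.1],[0,0,1],[0,0,1],[0,0,1],[0,0,1],[0,0.3,1],[0,0.5,1],[0,0.5,1],[0,0.5,1],[0,0,0]],"angular":[[0.15,0,0],[0,0,0],[0,0,0],[0,0,0],[0,0,0],[0,0,0],[0,0,0],[0,0,0],[0,0,0],[0,0,0]]}'; python3 - <<'E'
from h import *
import pickle
p=snap('wrist','w8'); pickle.dump(p,open('w8.pkl','wb'))
E
```

```text
time: 14.6
tool_pos: [549.4, -36.9, 194.3]
tcp_rot: [-3.133, 0.007, 0.039]
contact_force: [0.3, -0.0, 0.0]
grip_width: 59.9
```

View pics/w8.png

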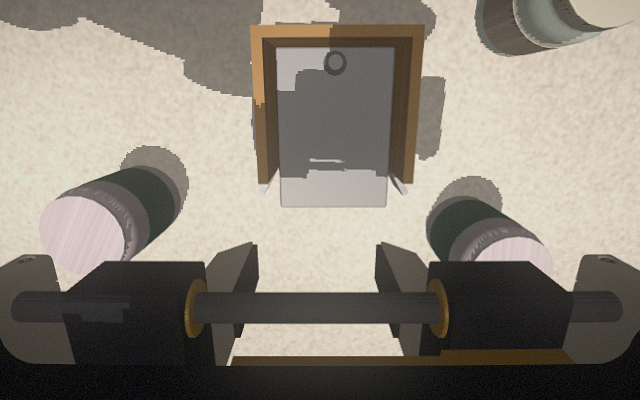

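```bash
python3 - <<'E'
from h import *
im=np.load('pics/w8.npy'); cv2.imwrite('pics/w8a.png',cv2.resize(im[15:215,240:435],None,fx=3,fy=3,interpolation=cv2.INTER_CUBIC))
E
```

```text
(no output)
```

View pics/w8a.png

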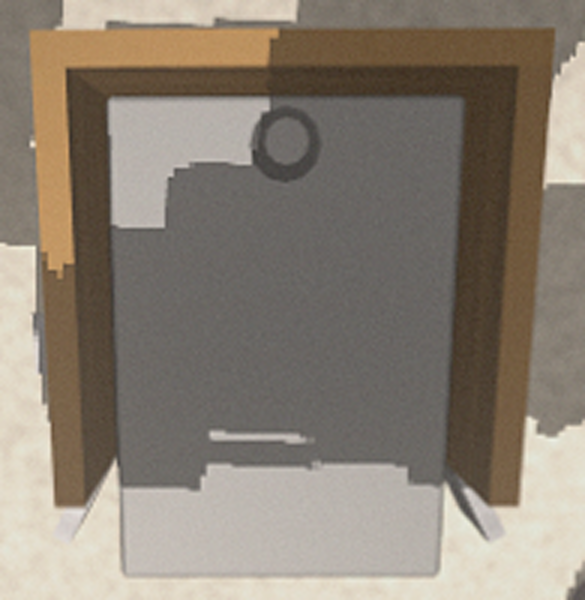

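```bash
python3 - <<'E'
from h import *
import pickle
p=pickle.load(open('w8.pkl','rb'))
A=lambda l:(np.array(l)+.5)/3-.5+[240,15]
x,r=fit([[79,61,90],[79,-61,90],[71,53,90],[71,-53,90],[-35,61,90],[-35,53,90],[-35,-53,90],[-35,-61,90]],A([[31,30],[555,30],[66,67],[519,67],[55,505],[83,505],[491,504],[518,504]]),p,[560,14,1.6]); print('bay',x,r.round(1).tolist())
x,r=fit([[70,50,45],[70,-50,45],[-70,-50,45],[-70,50,45],[57,0,49.5]],A([[108,96],[465,96],[438,577],[122,577],[286,140]]),p,[560,14,1.6]); print('tub',x,r.round(1).tolist())
E
```

```text
bay [561.3090724   13.05351935   1.61116526] [[-0.5, -0.5], [0.6, -0.9], [-0.2, -0.4], [0.2, -0.7], [-0.4, 0.6], [0.5, 0.6], [-0.7, 0.9], [0.4, 0.9]]
tub [561.81761468  13.96938259   1.61009412] [[-1.1, -0.6], [1.0, -0.8], [0.5, 0.5], [-0.5, 0.4], [0.1, 0.8]]
```

```bash
python3 -m jog '{"xyz":[[-0.4,1,0],[-0.4,1,0],[-0.4,1,0],[-0.4,1,0],[-0.4,1,0],[-0.4,1,0],[-0.4,1,0],[-0.4,1,0],[-0.4,1,0],[-0.4,1,0]],"angular":[[0,0,0.75],[0,0,0.75],[0,0,0.75],[0,0,0.75],[0,0,0.75],[0,0,0.75],[0,0,0.75],[0,0,0.75],[0,0,0.75],[0,0,0.75]]}'; python3 -m jog '{"xyz":[[-0.4,1,0],[-0.4,1,0],[-0.4,1,0],[-0.4,1,0],[0,0,0]],"angular":[[0,0,0],[0,0,0],[0,0,0],[0,0,0],[0,0,0]]}'
python3 - <<'E'
from h import *
import pickle
need(436,243,194,.811)
p=snap('wrist','w9'); pickle.dump(p,open('w9.pkl','wb'))
E
```

```text
time: 15.65
tool_pos: [458.8, 165.0, 177.6]
tcp_rot: [-3.12, 0.03, 0.848]
contact_force: [-0.1, -0.8, -0.2]
grip_width: 59.7
time: 16.15
tool_pos: [420.7, 247.6, 170.1]
tcp_rot: [-3.111, 0.041, 0.852]
contact_force: [0.1, -0.5, -1.0]
grip_width: 59.7
t 16.15 pos [420.7 247.6 170.1] rot [-3.1112  0.0408  0.8515]
units xyz [ 0.76 -0.23  1.19] ang [ 0.09 -0.48 -0.38]
```

View pics/w9.png

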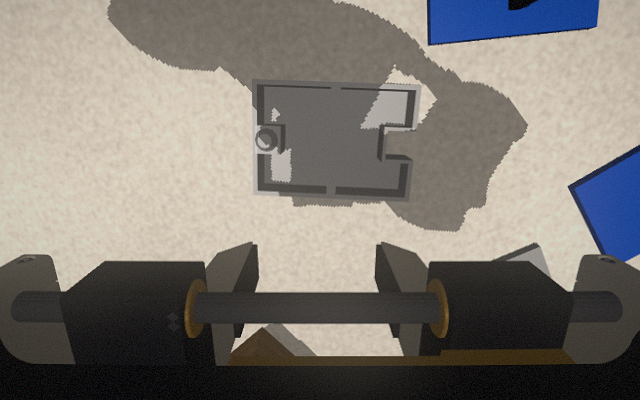

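```bash
python3 - <<'E'
from h import *
import pickle
p=pickle.load(open('w9.pkl','rb'))
im=np.load('pics/w9.npy'); cv2.imwrite('pics/w9a.png',cv2.resize(im[70:210,240:430],None,fx=4,fy=4,interpolation=cv2.INTER_CUBIC))
x,r=fit([[-69,49,36],[69,49,36],[69,-49,36],[-69,-49,36]],[[255,79],[421,84],[411,200],[253,194]],p,[393,284,.81]); print('tray',x,r.round(1).tolist())
E
```

```text
tray [391.58509564 285.2606528    0.81827183] [[-2.5, -0.8], [1.9, -0.3], [-0.8, 1.0], [1.4, 0.5]]
```

View pics/w9a.png

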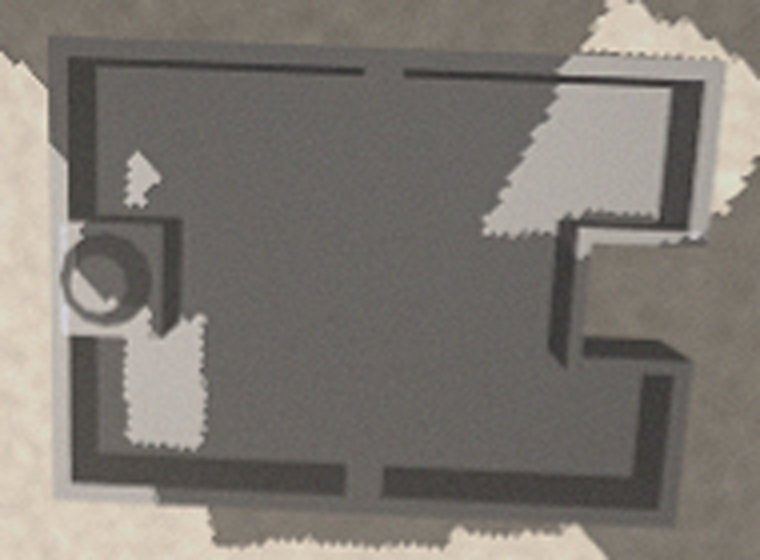

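```bash
python3 - <<'E'
from h import *
import pickle
p=pickle.load(open('w9.pkl','rb'))
A=lambda l:(np.array(l)+.5)/4-.5+[240,70]
x,r=fit([[-69,49,36],[69,49,36],[69,-49,36],[-69,-49,36],[0,45,36],[0,-45,36]],A([[50,38],[724,62],[678,525],[54,498],[384,65],[363,492]]),p,[393,284,.81]); print('tray',x,r.round(1).tolist())
need(x[0],x[1],9,x[2])
E
```

```text
tray [391.00684017 284.286427     0.81613144] [[-0.8, -0.8], [0.9, -1.0], [-0.3, 0.5], [-0.1, 0.4], [0.0, 0.4], [0.2, 0.9]]
t 16.2 pos [421.1 246.5 170. ] rot [-3.1117  0.0414  0.8513]
units xyz [-1.5   1.89 -8.05] ang [ 0.1  -0.48 -0.33]
```

```bash
python3 -m jog '{"xyz":[[-0.5,0.6,-0.5],[-0.5,0.6,-0.8],[-0.5,0.6,-1],[0,0.1,-1],[0,0,-1],[0,0,-0.5],[0,0,0]],"angular":[[0.1,-0.48,-0.33],[0,0,0],[0,0,0],[0,0,0],[0,0,0],[0,0,0],[0,0,0]]}' 0.36; python3 -c "
from h import *
need(391.2,284.3,10,.815)"
```

```text
time: 16.9
tool_pos: [391.7, 278.3, 67.1]
tcp_rot: [3.14, 0.004, 0.81]
contact_force: [0.1, -0.9, 0.2]
grip_width: 29.5
t 16.9 pos [391.7 278.3  67.1] rot [3.1398 0.0039 0.8095]
units xyz [-0.02  0.3  -2.86] ang [ 0.04 -0.01  0.05]
```

```bash
python3 -m jog '{"xyz":[[0,0.3,0],[0,0.05,-0.6],[0,0.05,-0.6]],"angular":[[0.04,0,0.05],[0,0,0],[0,0,0]]}'; python3 -c "
from h import *
need(391.2,284.3,10,.815)
snap('wrist','w10'); snap('top','t10',(240,180,340,300),5)"
```

```text
time: 17.2
tool_pos: [394.3, 286.8, 44.3]
tcp_rot: [3.141, -0.005, 0.813]
contact_force: [0.6, -0.5, -0.3]
grip_width: 29.4
t 17.2 pos [394.3 286.8  44.3] rot [ 3.1409 -0.0046  0.8134]
units xyz [-0.16 -0.13 -1.71] ang [-0.03  0.03  0.02]
```

View pics/w10.png

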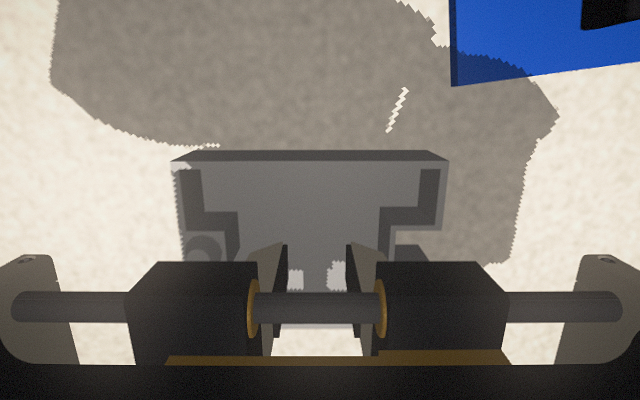

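```bash
python3 -m jog '{"xyz":[[-0.16,-0.13,-0.4],[0,0,-0.6],[0,0,-0.5],[0,0,-0.2]],"angular":[[0,0,0],[0,0,0],[0,0,0],[0,0,0]]}'; python3 -c "
from h import *
need(391.2,284.3,10,.815)"
```

```text
time: 17.7
tool_pos: [389.5, 283.5, 7.4]
tcp_rot: [-3.141, -0.002, 0.814]
contact_force: [-0.4, 0.0, 0.1]
grip_width: 29.6
t 17.7 pos [389.5 283.5   7.4] rot [-3.1414e+00 -2.0000e-03  8.1420e-01]
units xyz [0.08 0.04 0.13] ang [-0.02  0.01  0.01]
```

```bash
python3 -m jog '{"xyz":[[0.08,0.04,0.1],[0,0,0],[0,0,0],[0,0,0],[0,0,0],[0,0,0]],"angular":[[0,0,0],[0,0,0],[0,0,0],[0,0,0],[0,0,0],[0,0,0]]}' 1; python3 -c "
from h import *
need(391.2,284.3,10,.815)"
```

```text
time: 18.3
tool_pos: [391.2, 284.3, 9.8]
tcp_rot: [-3.141, -0.002, 0.814]
contact_force: [0.0, -0.3, -2.2]
grip_width: 7.8
t 18.3 pos [391.2 284.3   9.8] rot [-3.1414e+00 -1.9000e-03  8.1430e-01]
units xyz [ 0.   -0.    0.01] ang [-0.01  0.01  0.01]
```

```bash
python3 -m jog '{"xyz":[[0,0,0.6],[0,0,1],[0,0,1],[0,0,1],[0.5,-0.8,1],[0.6,-0.97,1],[0.6,-0.97,1],[0.6,-0.97,0.8],[0.6,-0.97,0],[0.6,-0.97,0]],"angular":[[0,0,0],[0,0,0],[0,0,0],[0,0,0],[0,0,0.7],[0,0,0.8],[0,0,0.8],[0,0,0.8],[0,0,0.8],[0,0,0.8]]}'; python3 -c "
from h import *
need(561.3,13.5,150,1.61)"
```

```text
time: 19.3
tool_pos: [460.1, 168.6, 171.8]
tcp_rot: [3.137, -0.002, 1.33]
contact_force: [-0.9, -0.6, -2.1]
grip_width: 8.1
t 19.3 pos [460.1 168.6 171.8] rot [ 3.1366e+00 -1.9000e-03  1.3303e+00]
units xyz [ 5.06 -7.75 -1.09] ang [-0.01  0.05  2.67]
```

```bash
python3 -m jog '{"xyz":[[0.6,-0.95,0],[0.6,-0.95,0],[0.6,-0.95,0],[0.6,-0.95,0],[0.6,-0.95,0],[0.6,-0.95,0],[0.6,-0.95,0],[0.5,-0.8,0],[0,0,0]],"angular":[[0,0,0.7],[0,0,0.7],[0,0,0.7],[0,0,0.55],[0,0,0],[0,0,0],[0,0,0],[0,0,0],[0,0,0]]}'; python3 -c "
from h import *
need(561.3,13.5,115,1.61)"
```

```text
time: 20.2
tool_pos: [556.7, 10.6, 180.0]
tcp_rot: [3.131, -0.002, 1.62]
contact_force: [0.4, 0.9, -1.7]
grip_width: 7.6
t 20.2 pos [556.7  10.6 180. ] rot [ 3.1311e+00 -2.0000e-03  1.6199e+00]
units xyz [ 0.23  0.15 -3.25] ang [-0.02  0.1  -0.09]
```

```bash
python3 -m jog '{"xyz":[[0.23,0.15,-0.8],[0,0,-0.9],[0,0,-0.9],[0,0,0]],"angular":[[-0.02,0.1,-0.09],[0,0,0],[0,0,0],[0,0,0]]}'; python3 - <<'E'
from h import *
import pickle
need(561.3,13.5,115,1.61)
p=snap('wrist','w11'); pickle.dump(p,open('w11.pkl','wb'))
snap('top','t11',(320,110,500,280),4)
E
```

```text
time: 20.6
tool_pos: [560.3, 15.2, 128.6]
tcp_rot: [3.141, -0.002, 1.609]
contact_force: [-0.8, 0.7, -1.5]
grip_width: 7.6
t 20.6 pos [560.3  15.2 128.6] rot [ 3.1415e+00 -1.6000e-03  1.6093e+00]
units xyz [ 0.05 -0.08 -0.68] ang [-0.01  0.    0.01]
```

View pics/w11.png

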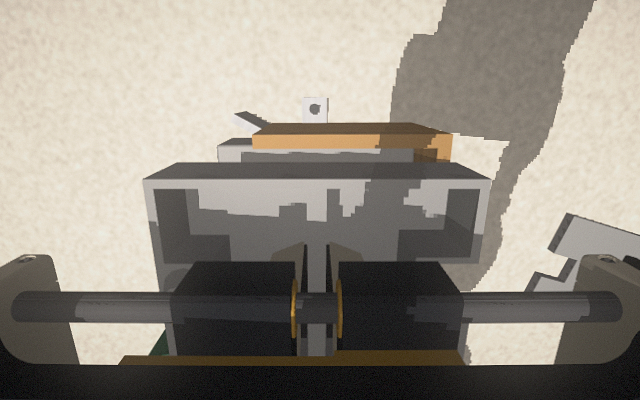

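View pics/t11.png

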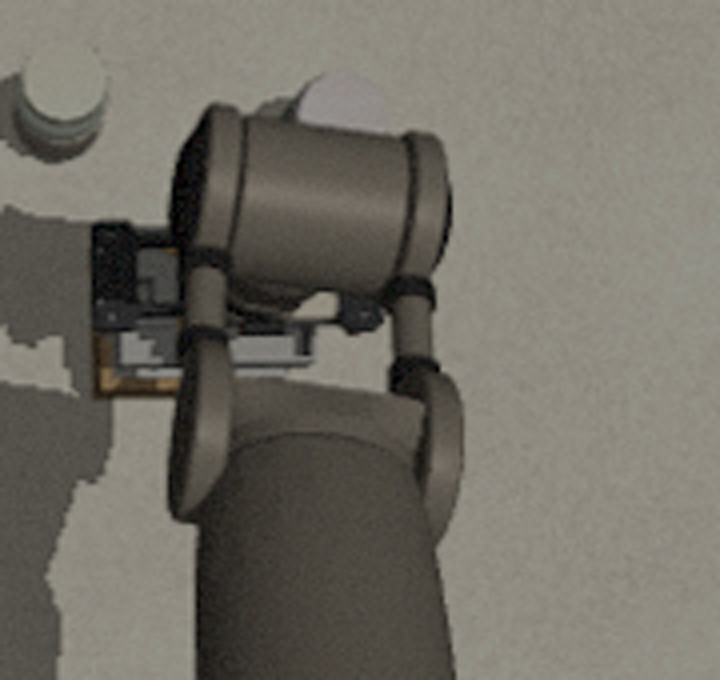

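```bash
python3 - <<'E'
from h import *
import pickle
p=pickle.load(open('w11.pkl','rb')); o=bot.get_obs()
Rt=R.from_euler('xyz',o['tcp_rot']).as_matrix()
z0=o['tool_pos'][2]-9.8
for uv,z in [([[143,180],[491,180]],z0+36),([[178,163],[455,163]],z0)]:
    w=unproj(uv,z,p); print(((w-o['tool_pos'])@Rt).round(1))
E
```

```text
[[-67.5 -51.2 -26.5]
 [ 67.4 -51.  -26.4]]
[[-67.8 -51.2   9.5]
 [ 67.3 -51.    9.6]]
```

```bash
python3 - <<'E'
from h import *
import pickle
p=pickle.load(open('w11.pkl','rb')); o=bot.get_obs()
Rt=R.from_euler('xyz',o['tcp_rot']).as_matrix()
im=np.load('pics/w11.npy'); cv2.imwrite('pics/w11a.png',cv2.resize(im[90:270,130:510],None,fx=2,fy=2,interpolation=cv2.INTER_CUBIC))
w=unproj([[254,135],[452,135],[254,149]],90,p); print(w.round(1),((w-o['tool_pos'])@Rt).round(1))
E
```

```text
[[502.3 -22.9  90. ]
 [498.   89.   90. ]
 [510.2 -23.   90. ]] [[-35.5 -61.3  40.6]
 [ 76.5 -61.3  40.7]
 [-35.9 -53.4  40.7]]
```

View pics/w11a.png

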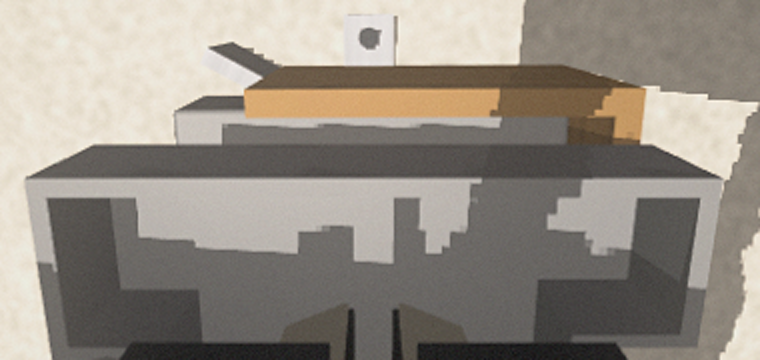

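```bash
python3 -m jog '{"xyz":[[0.08,-0.12,-0.3],[0,0,-0.5],[0,0,-0.4]],"angular":[[0,0,0],[0,0,0],[0,0,0]]}'; python3 -c "
from h import *
need(562,12.8,55,1.61)"
```

```text
time: 21.0
tool_pos: [565.6, 12.6, 109.3]
tcp_rot: [3.13, 0.0, 1.61]
contact_force: [0.3, 0.3, -2.4]
grip_width: 7.8
t 21.0 pos [565.6  12.6 109.3] rot [3.1300e+00 2.0000e-04 1.6101e+00]
units xyz [-0.18  0.01 -2.72] ang [-0.    0.11 -0.  ]
```

```bash
python3 -m jog '{"xyz":[[-0.18,0,0],[0,0,0]],"angular":[[0,0.11,0],[0,0,0]]}'; python3 -c "
from h import *
need(562,12.8,55,1.61)"
```

```text
time: 21.2
tool_pos: [560.9, 12.7, 108.0]
tcp_rot: [-3.138, -0.001, 1.61]
contact_force: [0.6, 0.0, -1.9]
grip_width: 7.7
t 21.2 pos [560.9  12.7 108. ] rot [-3.1383e+00 -7.0000e-04  1.6099e+00]
units xyz [ 0.05  0.01 -2.65] ang [-0.01 -0.03  0.  ]
```

```bash
python3 -m jog '{"xyz":[[0.05,0,-0.25],[0,0,-0.25],[0,0,-0.25],[0,0,-0.25]],"angular":[[0,-0.02,0],[0,0,0],[0,0,0],[0,0,0]]}'; python3 -c "
from h import *
need(562,12.8,55,1.61)"
```

```text
time: 21.6
tool_pos: [562.7, 12.6, 87.4]
tcp_rot: [3.141, -0.0, 1.61]
contact_force: [0.9, -0.1, -1.3]
grip_width: 7.7
t 21.6 pos [562.7  12.6  87.4] rot [ 3.1407e+00 -4.0000e-04  1.6098e+00]
units xyz [-0.03  0.01 -1.62] ang [-0.    0.01  0.  ]
```

```bash
python3 -m jog '{"xyz":[[-0.03,0,-0.25],[0,0,-0.25],[0,0,-0.25],[0,0,-0.25],[0,0,-0.2]],"angular":[[0,0,0],[0,0,0],[0,0,0],[0,0,0],[0,0,0]]}'; python3 -c "
from h import *
need(562,12.8,55,1.61)"
```

```text
time: 22.1
tool_pos: [561.7, 12.6, 60.7]
tcp_rot: [3.142, -0.001, 1.61]
contact_force: [0.3, -0.4, -2.1]
grip_width: 8.2
t 22.1 pos [561.7  12.6  60.7] rot [ 3.1416e+00 -5.0000e-04  1.6098e+00]
units xyz [ 0.01  0.01 -0.28] ang [-0. -0.  0.]
```

```bash
python3 -m jog '{"xyz":[[0,0,-0.15],[0,0,-0.12],[0,0,-0.05]],"angular":[[0,0,0],[0,0,0],[0,0,0]]}'; python3 -m jog '{"xyz":[[0,0,-0.1],[0,0,0]],"angular":[[0,0,0],[0,0,0]]}'
```

```text
time: 22.4
tool_pos: [561.7, 12.6, 54.3]
tcp_rot: [-3.141, -0.0, 1.61]
contact_force: [-5.8, 0.1, 14.9]
grip_width: 7.7
time: 22.6
tool_pos: [562.0, 12.6, 55.1]
tcp_rot: [3.14, 0.0, 1.61]
contact_force: [1.0, -0.3, -1.7]
grip_width: 7.7
```

```bash
python3 -m jog '{"xyz":[[0,0,-0.05]],"angular":[[0,0,0]]}'; python3 -m jog '{"xyz":[[0,0,0],[0,0,0],[0,0,0],[0,0,0]],"angular":[[0,0,0],[0,0,0],[0,0,0],[0,0,0]]}' 0.4; python3 -m jog '{"xyz":[[0,0,0.3],[0,0,0.8],[0,0,1],[0,0,1],[0,0,1],[0,0,1],[0,0,1],[0,0,0]],"angular":[[0,0,0],[0,0,0],[0,0,0],[0,0,0],[0,0,0],[0,0,0],[0,0,0],[0,0,0]]}'; python3 - <<'E'
from h import *
import pickle
p=snap('wrist','w12'); pickle.dump(p,open('w12.pkl','wb'))
E
```

```text
time: 22.7
tool_pos: [562.3, 12.6, 54.5]
tcp_rot: [3.139, 0.0, 1.61]
contact_force: [0.4, -0.8, -1.9]
grip_width: 7.8
time: 23.1
tool_pos: [562.8, 12.5, 54.4]
tcp_rot: [3.138, 0.0, 1.61]
contact_force: [-0.2, -0.4, -0.2]
grip_width: 27.5
time: 23.9
tool_pos: [562.0, 12.6, 183.0]
tcp_rot: [3.138, 0.0, 1.61]
contact_force: [-0.4, -0.4, 1.0]
grip_width: 27.3
```

View pics/w12.png

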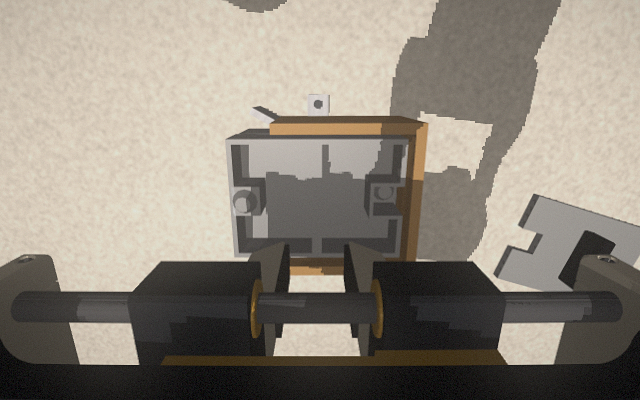

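```bash
python3 -m jog '{"xyz":[[0.4,0.97,0.1],[0.4,0.97,0.1],[0.4,0.97,0.1],[0.4,0.97,0.1],[0.4,0.97,0.1],[0.4,0.97,0.1],[0.4,0.97,0.1],[0.4,0.97,0.1],[0.4,0.97,0.1],[0.4,0.97,0.1]],"angular":[[0,0,-0.7],[0,0,-0.7],[0,0,-0.7],[0,0,-0.6],[0,0,0],[0,0,0],[0,0,0],[0,0,0],[0,0,0],[0,0,0]]}'; python3 -c "
from h import *
need(676,281,190,1.324)"
```

```text
time: 24.95
tool_pos: [637.0, 210.8, 187.3]
tcp_rot: [-3.121, 0.008, 1.31]
contact_force: [-0.2, -0.7, -0.7]
grip_width: 27.4
t 24.95 pos [637.  210.8 187.3] rot [-3.1207  0.0078  1.3103]
units xyz [1.95 3.51 0.14] ang [ 0.02 -0.21  0.13]
```

```bash
python3 -m jog '{"xyz":[[0.5,0.9,0.2],[0.5,0.9,0.2],[0.5,0.9,0.2],[0.4,0.8,0],[0,0,0]],"angular":[[0,-0.2,0.1],[0,0,0],[0,0,0],[0,0,0],[0,0,0]]}' 0.2; python3 - <<'E'
from h import *
import pickle
need(676,281,190,1.324)
p=snap('wrist','w13'); pickle.dump(p,open('w13.pkl','wb'))
E
```

```text
time: 25.45
tool_pos: [673.6, 285.7, 189.5]
tcp_rot: [-3.13, 0.008, 1.324]
contact_force: [-1.1, -0.4, -0.0]
grip_width: 37.0
t 25.45 pos [673.6 285.7 189.5] rot [-3.13    0.0082  1.3239]
units xyz [ 0.12 -0.24  0.02] ang [ 0.05 -0.13  0.  ]
```

View pics/w13.png

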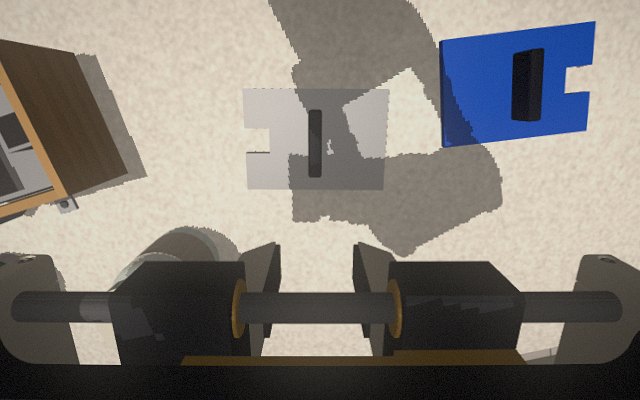

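```bash
python3 - <<'E'
from h import *
import pickle
p=pickle.load(open('w13.pkl','rb'))
x,r=fit([[-69,49,10],[69,49,10],[69,-49,10],[-69,-49,10]],[[242.5,88.5],[390,89],[384,190],[247,189.5]],p,[632,291,1.32]); print('lid',x,r.round(1).tolist())
m=np.array([[0,30,40],[0,-30,40]]);c,s=np.cos(x[2]),np.sin(x[2])
print(proj(np.c_[x[0]+c*m[:,0]-s*m[:,1],x[1]+s*m[:,0]+c*m[:,1],m[:,2]],p))
need(x[0],x[1],14,x[2])
p=pickle.load(open('w12.pkl','rb'))
im=np.load('pics/w12.npy'); cv2.imwrite('pics/w12a.png',cv2.resize(im[100:280,215:435],None,fx=3,fy=3,interpolation=cv2.INTER_CUBIC))
E
```

```text
lid [634.31722782 292.76295264   1.31851637] [[0.0, -0.2], [-0.3, -0.0], [-0.5, 0.3], [0.9, -0.1]]
[[315.54988666 110.41524249]
 [315.30669922 177.99263525]]
t 25.5 pos [673.3 284.5 189.4] rot [-3.1295  0.0092  1.3232]
units xyz [-1.95  0.41 -8.77] ang [ 0.06 -0.13 -0.04]
```

View pics/w12a.png

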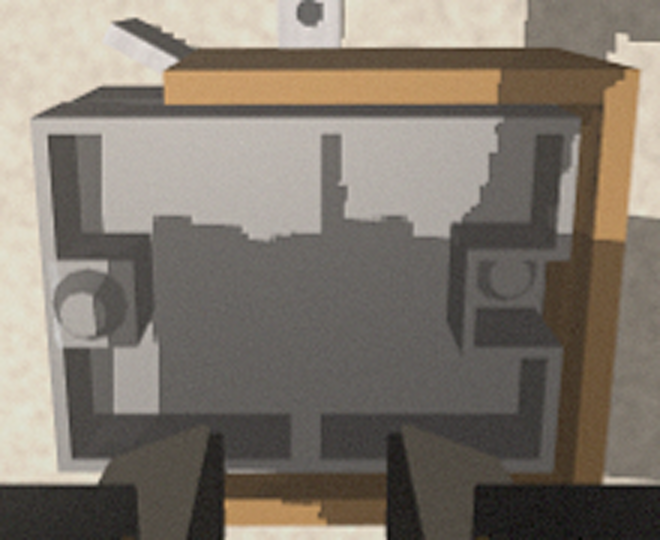

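```bash
python3 - <<'E'
from h import *
import pickle
p=pickle.load(open('w12.pkl','rb'))
A=lambda l:(np.array(l)+.5)/3-.5+[215,100]
x,r=fit([[-69,49,81],[69,49,81],[69,-49,81],[-69,-49,81]],A([[33,117],[582,119],[553,472],[60,471]]),p,[561,13,1.61]); print('tray',x,r.round(1).tolist())
x,r=fit([[79,61,90],[-35,61,90],[-35,53,90],[79,-61,90]],A([[638,69],[165,69],[165,105],[603,523]]),p,[561,13,1.61]); print('bay',x,r.round(1).tolist())
E
python3 -m jog '{"xyz":[[-0.5,0.1,-0.8],[-0.5,0.1,-0.9],[-0.5,0.1,-0.9],[-0.45,0.1,-0.9],[0,0,-0.9],[0,0,-0.8],[0,0,0]],"angular":[[0.06,-0.13,-0.04],[0,0,0],[0,0,0],[0,0,0],[0,0,0],[0,0,0],[0,0,0]]}'
python3 -c "
from h import *
need(634,292.5,14,1.3185)"
```

```text
tray [561.58263014  12.29555127   1.60658698] [[-0.5, -0.1], [0.5, -0.3], [0.4, 0.4], [-0.5, 0.3]]
bay [561.18396056  13.42488745   1.61704964] [[1.3, -0.6], [-0.7, 0.6], [-0.2, -0.1], [-0.4, 0.3]]
time: 26.2
tool_pos: [627.9, 284.0, 77.0]
tcp_rot: [-3.135, 0.007, 1.314]
contact_force: [-0.8, -0.0, -1.0]
grip_width: 36.7
t 26.2 pos [627.9 284.   77. ] rot [-3.1347  0.0069  1.3143]
units xyz [ 0.3   0.42 -3.15] ang [ 0.05 -0.08  0.04]
```

```bash
python3 -m jog '{"xyz":[[0.3,0.42,0],[0,0,-0.6],[0,0,-0.5],[0,0,0]],"angular":[[0.05,-0.08,0.04],[0,0,0],[0,0,0],[0,0,0]]}'
python3 -c "
from h import *
need(634,292.5,14,1.3185)
snap('wrist','w14')"
```

```text
time: 26.6
tool_pos: [635.2, 291.8, 55.3]
tcp_rot: [3.139, -0.002, 1.317]
contact_force: [0.1, -0.5, -0.8]
grip_width: 36.7
t 26.6 pos [635.2 291.8  55.3] rot [ 3.1390e+00 -1.9000e-03  1.3175e+00]
units xyz [-0.06  0.03 -2.06] ang [-0.01  0.03  0.01]
```

View pics/w14.png

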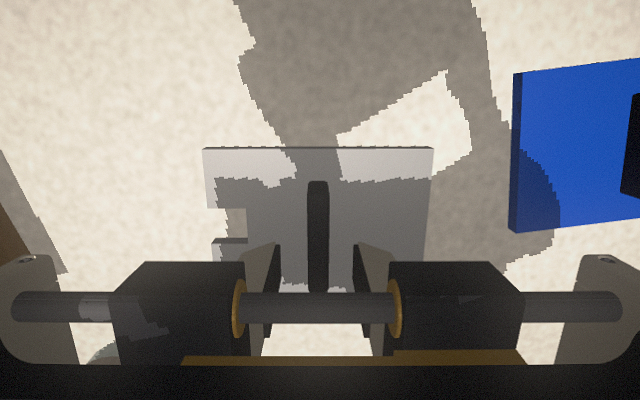

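The bar (318, 180–290) sits centrally between the fingers, so I'm descending and gripping.

```bash
python3 -m jog '{"xyz":[[-0.04,0.03,-0.6],[0,0,-0.6],[0,0,-0.5],[0,0,-0.25],[0,0,0]],"angular":[[0,0.03,0],[0,0,0],[0,0,0],[0,0,0],[0,0,0]]}'
python3 -c "
from h import *
need(634,292.5,14,1.3185)"
```

```text
time: 27.15
tool_pos: [634.5, 292.5, 13.6]
tcp_rot: [3.142, -0.001, 1.318]
contact_force: [0.2, -1.1, -0.3]
grip_width: 36.7
t 27.15 pos [634.5 292.5  13.6] rot [ 3.1415e+00 -1.4000e-03  1.3176e+00]
units xyz [-0.03  0.    0.02] ang [-0.01  0.    0.01]
```

```bash
python3 -m jog '{"xyz":[[0,0,0],[0,0,0],[0,0,0],[0,0,0],[0,0,0],[0,0,0]],"angular":[[0,0,0],[0,0,0],[0,0,0],[0,0,0],[0,0,0],[0,0,0]]}' 1; python3 -c "
from h import *
need(634,292.5,14,1.3185)"
```

```text
time: 27.75
tool_pos: [635.1, 292.6, 14.5]
tcp_rot: [3.14, -0.002, 1.318]
contact_force: [-0.1, 0.6, -1.2]
grip_width: 11.8
t 27.75 pos [635.1 292.6  14.5] rot [ 3.1402e+00 -2.2000e-03  1.3176e+00]
units xyz [-0.05 -0.01 -0.03] ang [-0.02  0.02  0.01]
```

```bash
python3 -m jog '{"xyz":[[0,0,0.6],[0,0,1],[0,0,1],[0,0,1],[0,0,1],[0,-0.5,1],[-0.2,-0.9,1],[-0.25,-0.97,1],[-0.25,-0.97,0],[-0.25,-0.97,0]],"angular":[[0,0,0],[0,0,0],[0,0,0],[0,0,0],[0,0,0],[0,0,0],[0,0,0.7],[0,0,0.7],[0,0,0.7],[0,0,0.7]]}'; python3 -c "
from h import *
need(561.8,12.5,160,1.608)"
```

```text
time: 28.75
tool_pos: [614.5, 206.4, 180.1]
tcp_rot: [3.135, -0.003, 1.625]
contact_force: [-0.7, 0.0, -0.8]
grip_width: 12.2
t 28.75 pos [614.5 206.4 180.1] rot [ 3.1350e+00 -2.5000e-03  1.6252e+00]
units xyz [-2.63 -9.7  -1.01] ang [-0.03  0.06 -0.16]
```

```bash
python3 -m jog '{"xyz":[[-0.26,-0.95,0],[-0.26,-0.95,0],[-0.26,-0.95,0],[-0.26,-0.95,0],[-0.26,-0.95,0],[-0.26,-0.95,0],[-0.26,-0.95,0],[-0.26,-0.95,0],[-0.26,-0.95,0],[-0.26,-0.95,0]],"angular":[[-0.03,0.06,-0.16],[0,0,0],[0,0,0],[0,0,0],[0,0,0],[0,0,0],[0,0,0],[0,0,0],[0,0,0],[0,0,0]]}'; python3 -m jog '{"xyz":[[0,0,0]],"angular":[[0,0,0]]}';python3 -c "
from h import *
need(561.8,12.5,130,1.608)"
```

```text
time: 29.75
tool_pos: [558.3, 5.9, 186.3]
tcp_rot: [3.139, 0.001, 1.58]
contact_force: [0.3, -0.5, -0.9]
grip_width: 11.7
time: 29.85
tool_pos: [557.7, 3.7, 186.9]
tcp_rot: [3.139, 0.002, 1.575]
contact_force: [-0.2, -0.4, -1.5]
grip_width: 11.5
t 29.85 pos [557.7   3.7 186.9] rot [3.1394e+00 1.6000e-03 1.5753e+00]
units xyz [ 0.21  0.44 -2.84] ang [0.01 0.02 0.31]
```

```bash
python3 -m jog '{"xyz":[[0.21,0.44,0],[0,0,-0.6],[0,0,-0.8],[0,0,-0.8],[0,0,0]],"angular":[[0,0.02,0.31],[0,0,0],[0,0,0],[0,0,0],[0,0,0]]}';python3 - <<'E'
from h import *
import pickle
need(561.8,12.5,130,1.608)
p=snap('wrist','w15'); pickle.dump(p,open('w15.pkl','wb'))
im=np.load('pics/w15.npy'); cv2.imwrite('pics/w15a.png',cv2.resize(im[80:280,120:520],None,fx=2,fy=2,interpolation=cv2.INTER_CUBIC))
E
```

```text
time: 30.35
tool_pos: [562.5, 16.6, 140.3]
tcp_rot: [3.141, 0.0, 1.609]
contact_force: [-0.4, 0.4, -1.7]
grip_width: 12.1
t 30.35 pos [562.5  16.6 140.3] rot [3.1409e+00 3.0000e-04 1.6087e+00]
units xyz [-0.04 -0.2  -0.52] ang [ 0.    0.01 -0.01]
```

View pics/w15a.png

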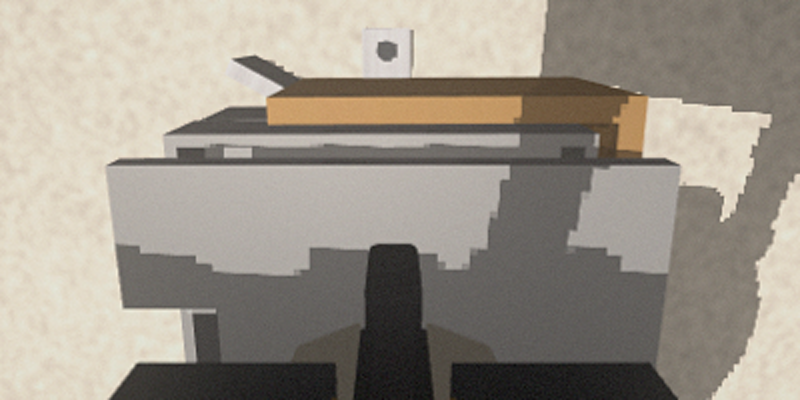

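```bash
python3 - <<'E'
from h import *
import pickle
p=pickle.load(open('w15.pkl','rb')); o=bot.get_obs()
Rt=R.from_euler('xyz',o['tcp_rot']).as_matrix()
A=lambda l:(np.array(l)+.5)/2-.5+[120,80]
for n,uv,z in [('lid',[[106,166],[680,166]],o['tool_pos'][2]-4.3),('tray',[[165,134],[604,134]],81),('wall',[[267,97],[648,97]],90)]:
    w=unproj(A(uv),z,p); print(n,w.round(1)[:,:2].tolist(),((w-o['tool_pos'])@Rt).round(1).tolist())
E
```

```text
lid [[514.8, -54.2], [509.7, 82.1]] [[-68.9, -51.1, 4.2], [67.5, -50.9, 4.1]]
tray [[515.4, -58.1], [510.3, 80.5]] [[-72.7, -50.7, 60.4], [65.9, -50.6, 60.3]]
wall [[501.9, -24.0], [497.6, 89.4]] [[-38.2, -62.9, 51.4], [75.3, -62.9, 51.3]]
```

```bash
python3 -m jog '{"xyz":[[0,-0.18,0],[0,0,-0.25],[0,0,-0.3],[0,0,-0.3],[0,0,-0.25],[0,0,0]],"angular":[[0,0,0],[0,0,0],[0,0,0],[0,0,0],[0,0,0],[0,0,0]]}';python3 -c "
from h import *
need(562.5,13,95.3,1.608)"
```

```text
time: 31.0
tool_pos: [564.5, 13.5, 119.4]
tcp_rot: [3.136, 0.001, 1.61]
contact_force: [0.4, -0.5, -2.4]
grip_width: 11.8
t 31.0 pos [564.5  13.5 119.4] rot [3.1358e+00 9.0000e-04 1.6097e+00]
units xyz [-0.1  -0.03 -1.21] ang [ 0.01  0.06 -0.02]
```

```bash
python3 -m jog '{"xyz":[[-0.1,-0.03,-0.2],[0,0,-0.25],[0,0,-0.25],[0,0,-0.15]],"angular":[[0,0.06,-0.02],[0,0,0],[0,0,0],[0,0,0]]}';python3 -c "
from h import *
need(562.5,13,95.3,1.608)"
```

```text
time: 31.4
tool_pos: [562.6, 12.8, 101.5]
tcp_rot: [-3.141, 0.001, 1.607]
contact_force: [0.0, 0.2, -1.7]
grip_width: 11.8
t 31.4 pos [562.6  12.8 101.5] rot [-3.1415e+00  8.0000e-04  1.6072e+00]
units xyz [-0.    0.01 -0.31] ang [ 0.01 -0.    0.01]
```

```bash
python3 -m jog '{"xyz":[[0,0,-0.15],[0,0,-0.14],[0,0,-0.05]],"angular":[[0,0,0],[0,0,0],[0,0,0]]}'; python3 -m jog '{"xyz":[[0,0,-0.05],[0,0,-0.05]],"angular":[[0,0,0],[0,0,0]]}'
```

```text
time: 31.7
tool_pos: [562.6, 12.8, 95.1]
tcp_rot: [3.142, 0.001, 1.607]
contact_force: [-7.4, -0.2, 15.8]
grip_width: 11.7
time: 31.9
tool_pos: [562.6, 12.7, 95.1]
tcp_rot: [3.14, 0.001, 1.607]
contact_force: [-3.0, 0.1, 6.6]
grip_width: 11.9
```

Seated with a light downward force. Now I'll release, rise and check.

```bash
python3 -m jog '{"xyz":[[0,0,0],[0,0,0],[0,0,0],[0,0,0]],"angular":[[0,0,0],[0,0,0],[0,0,0],[0,0,0]]}' 0.2; python3 -m jog '{"xyz":[[0,0,0.3],[0,0,0.8],[0,0,1],[0,0,1],[0,0,1],[0.3,0,1],[0.8,0,0.5],[0.8,0,0],[0,0,0]],"angular":[[0,0,0],[0,0,0],[0,0,0],[0,0,0],[0,0,0],[0,0,0],[0,0,0],[0,0,0],[0,0,0]]}'; python3 - <<'E'
from h import *
import pickle
p=snap('wrist','w16'); pickle.dump(p,open('w16.pkl','wb'))
im=np.load('pics/w16.npy'); cv2.imwrite('pics/w16a.png',cv2.resize(im[40:270,160:480],None,fx=2.4,fy=2.4,interpolation=cv2.INTER_CUBIC))
snap('scene','s16',(180,150,400,300),3)
E
```

```text
time: 32.3
tool_pos: [563.4, 12.7, 95.8]
tcp_rot: [3.138, 0.002, 1.607]
contact_force: [0.2, 0.2, -0.3]
grip_width: 36.0
time: 33.2
tool_pos: [601.6, 12.8, 215.4]
tcp_rot: [3.137, 0.002, 1.607]
contact_force: [-0.6, 0.1, 0.4]
grip_width: 36.6
```

View pics/w16a.png

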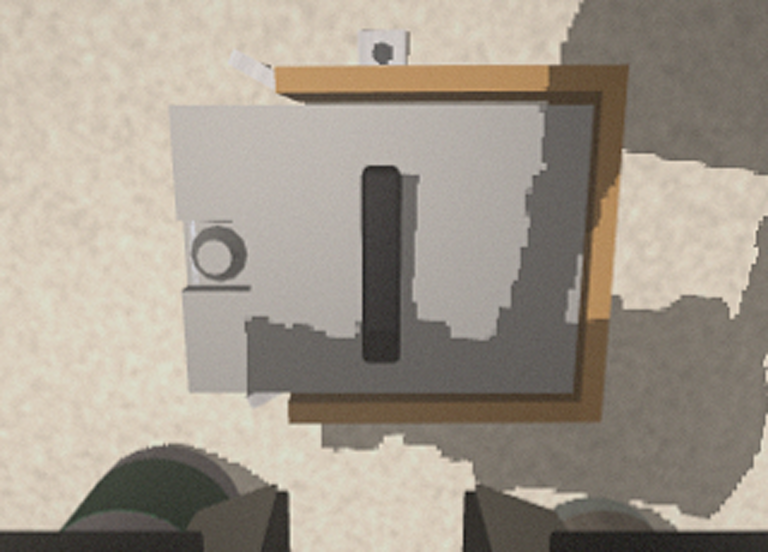

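View pics/s16.png

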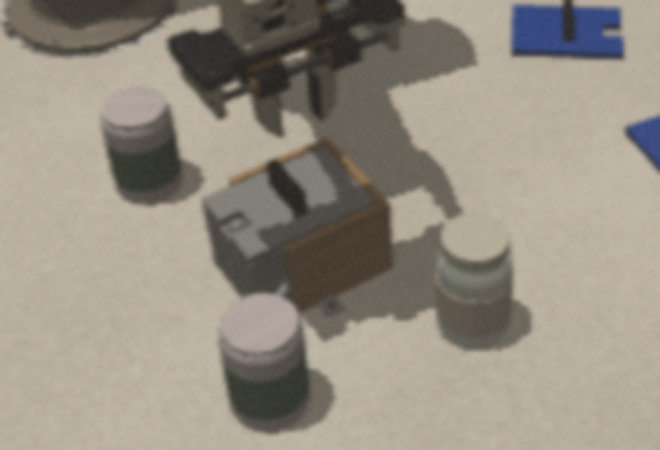

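```bash
python3 - <<'E'
from h import *
import pickle
p=pickle.load(open('w16.pkl','rb'))
A=lambda l:(np.array(l)+.5)/2.4-.5+[160,40]
x,r=fit([[-69,49,91],[69,49,91],[69,-49,91],[-69,-49,91]],A([[170,105],[597,105],[574,393],[188,393]]),p,[561,13,1.61]); print('lid',x,r.round(1).tolist())
x,r=fit([[79,61,90],[-35,61,90],[-35,-61,90],[79,-61,90]],A([[629,66],[275,66],[289,422],[602,422]]),p,[561,13,1.61]); print('bay',x,r.round(1).tolist())
print('stud', unproj(A([[218,253]]),86,p), 'expected from lid', [561-57*np.cos(1.61),13-57*np.sin(1.61)])
bot.close_job()
E
```

```text
lid [561.30200963  12.55626244   1.60461491] [[0.0, -0.2], [-0.5, 0.2], [-0.1, 0.1], [0.7, -0.3]]
bay [561.23225831  13.28374948   1.61100533] [[0.4, -0.6], [-0.0, -0.1], [-0.2, 0.7], [-0.3, 0.2]]
stud [[562.98818607 -44.40109863  86.        ]] expected from lid [np.float64(563.2340370110603), np.float64(-43.95620316201926)]
the job is handed in; nothing more can be done
```

The storage set is put away and the job is handed in. It took about 33 s of the 72 s allowed.

- **Tub:** I pushed it sideways into line in two pushes, then along the shelf into the bay until it stopped firmly against the back wall (22–37 N at the wrist). The last camera fit put it about 1 mm and 0.001 rad from the bay's axes.
- **Tray:** I held it by the divider until it was down on the tub. After release it measured about 1 mm and 0.01 rad from the bay, with the tub's stud showing in its notch.
- **Lid:** I held it by the bar until it was down on the tray (up to 16 N contact). The final picture puts it within about 1 mm and 0.007 rad of the bay. The tray's stud is in the notch, about 0.5 mm from where it should be.
- **Tins and jar:** they look upright and in place in the final pictures, but I did not measure them again at the end.

The one disagreement was between close wrist-camera readings and the known part sizes: they were about 2% off in scale, or 1–2 mm. I allowed for that when aiming the tray and lid, and no check failed.

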